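Unlock the tube mixer: clear the carton, draw the lock pin and park it in the side notch

ROBOT

A 7-joint arm with a two-finger parallel gripper is mounted at the origin on the work surface. World frame = base frame: x ahead of the robot, y to its left, z up, the work surface at z = 0. Lengths are in m, angles in rad, forces in N, time in s.
With the tool pointing down it reaches from about 0.35 to 0.9 m from the base axis. Payload 8.1 kg.
Tool frame: the origin (TCP) lies midway between the tips of the shut fingers; the grasp point (between the pads) lies r.grip_point_offset behind it (r.grip_point_offset is the distance from the TCP to the grasp point, in m); z points along the fingers, y is the direction in which the jaws open and shut (so a half turn about z gives the same grasp; the last joint's range is limited). The gripper opens to 92 mm and grips with 3 to 60 N. Pads are 19 mm wide; open, the fingers measure 130 mm over their backs; the gripper's body (75 mm by 190 mm) begins 47 mm behind the grasp point.
Start: joints at [1.153, 0.434, 0.025, 1.573, -0.012, 1.134, -0.075], TCP at [0.193, -0.594, 0.227] pointing down, gripper open.
Joint ranges: [-2.62, 2.62], [-0.44, 2.09], [-1.27, 1.32], [0.08, 2.57], [-1.32, 4.46], [0.12, 2], [-2.74, 2.74]. Speed limits (rad/s): [2.22, 2.22, 3.01, 3.01, 3.14, 3.14, 3.14].

INTERFACE

Orientations are given as a 3x3 rotation matrix whose columns are the frame's x, y, z axes.
In Python, from bench import r, vision, ticket gives the robot as it stands. The module is installed in compiled form; this text tells all that it offers.
- The arm moves only by the tool play_rows, never from a script. Its argument "plan" is text: rows parted by semicolons, each of 5 numbers parted by spaces: the gripper's target within -1 to 1 (fully open at 1, half-way at 0, shut at -1), then the shift along the tool's x, y, z in mm, then the turn about the tool's z in degrees. A call has 1 to 12 rows; each row shifts and turns the pose as measured when the row begins, along the tool's axes as they then stand; what a row does not reach is not made up. A row lasts 1/12 s, in which the tool goes at most 41.7 mm and 7.16 degrees, less where a joint would pass 70% of its speed; a pose out of reach is approached as far as the arm can. A call with a gripper value outside its range is refused whole. The fingers move at their own pace and stop on an object; "newtons" is the grip in N (left out, the last holds). Time passes only in rows, so rows that do not move let the fingers close. It gives the time, the measured TCP pose, the force and the opening at its end, in the units of the state.
- r.get_obs(): the state, without advancing time (a new reading comes with each control period).
- vision.read_camera(name): name is "scene" or "side" or "wrist"; returns the picture (480x640x3 uint8, red, green, blue); there is no depth.
- vision.camera_params(name): a dict with "fx", "fy", "cx", "cy" (pixels), "extrinsics" (4x4, takes a point from camera to world coordinates); the wrist camera has in their place "mount" (4x4, takes a point from camera to tool coordinates, whose origin is the TCP and whose axes are the flange's). Camera axes: x right, y down, z forward; pixel columns grow to the right and rows downward; lengths in m; the calibration is good to about 2 mm. A picture is of the moment at which its call begins: read the wrist's pose just before it. camera_params takes no time and is no camera call.
- ticket.sign_off(): hands the job in, once; it reports no verdict.
The state is a dict: "clock": time; "q": joint angles; "dq": joint speeds; "tau": joint torques, N m; "tcp_pos": TCP position; "tool_rot": TCP orientation; "wrist_force": force on the tool from outside, world axes, zero at the start; "moment": the same for the moment, N m; "width": finger opening in m.
Only numpy, scipy, OpenCV 4.12 (cv2) and the standard library are available. Lean on these libraries where they do the work, as an engineer would, in place of code of your own. Each camera call takes 0.05 s, during which the arm holds its last target.

TASK

Get the tube mixer ready to run. First take the white and pink carton that stands in front of the mixer's parking notch and stand it upright in the empty steel tray; then draw the red-handled lock pin right out of its slanting bore and park it upright in the notch at the mixer's side, at the back of the notch and hanging by its shoulder, and let go. Leave the other things on the bench where they are.

Things in the scene. Friction and masses are not known exactly. Their poses are not given: they have to be found in the camera images.
- mixer: Fixed white tube mixer, blue disc of tubes sloping 26 deg. Origin: centre of the underside of its 240 x 200 mm base; x points to its back (up the slope), y to the side with the parking bracket, z up. The lock pin's bore, behind the disc, points outward along (-sin 26, 0, cos 26 deg) in this frame: the pin leans to -x. Disc, tube caps and clevis reach 190 mm above the bench.
- bore_mouth (a point): Centre of the bore's mouth, on the upper sloping face of the aluminium clevis at the top of the slope, 164 mm above the bench. Bore 26 mm wide, 70 mm long (two cheeks, a fork of the disc between them). Axes of the mixer.
- pin: Steel lock pin, red handle, 148 mm long, 0.26 kg. Origin: centre of its foot, z along it to the handle. From the foot: shank d 24 mm (0 to 50), neck d 11 (50 to 66), land d 24 (66 to 78), flange d 36 (78 to 84), round handle d 24 (84 to 148). At the start fully home: flange on the bore mouth, foot 78 mm below it along the bore; slides freely, 1 mm play all round.
- pin_shoulder (a point): Point on the pin's axis 66 mm from its foot: the shoulder above the neck, by which it hangs in the notch. Axes of the pin.
- notch_seat (a point): Parked place of the pin's shoulder: on top of the level notch plate (115 mm above bench, 8 thick), 8 mm before the slot's end. Slot 16 mm wide, 40 deep, open to the mixer's -x, yellow flared mouth beginning 48 mm before this point. Only the neck fits: bring the pin in from the mouth with its neck level with the plate, then let it down. Upright 33 mm behind this point. Axes of the mixer.
- carton: White carton with a pink band, 80 mm (its x) x 52 mm (its y) x 120 mm tall, about 0.16 kg, standing on the bench just in front of the notch's mouth. Origin at the centre of its underside, z up.
- tray: Fixed empty shallow steel tray, 160 x 160 mm, 22 mm high, walls and floor 4 mm thick. Origin at the centre of its underside, z up.
- rack: Bystander, fixed: white tube rack with capped tubes, 130 x 100 mm, 90 mm tall. Origin at the centre of its underside. It and the tray may have changed places.
- bottle_a: Bystander: white bottle with blue cap, 56 mm diameter, 130 mm tall; origin at the centre of its underside.
- bottle_b: Bystander: amber bottle with blue cap, 52 mm diameter, 110 mm tall; origin at the centre of its underside.
- beaker: Bystander: open steel beaker, 84 mm diameter, 110 mm tall; origin at the centre of its underside.
- carton_b: Bystander: white and green carton lying flat, 120 x 75 x 60 mm; origin at the centre of its underside.
- slide_box: Bystander: flat blue box for slides, 90 x 170 x 34 mm; origin at the centre of its underside.
- screwdriver: Bystander: screwdriver lying on the bench; origin under its middle.
Mind the look-alikes: they are no part of the job. What is shaped like the pin but green or turquoise is not meant.

How it is judged:
On the way, in this order (a step that is already met when the one before it is completed fails the run):
1. the carton stands upright in the tray (x of carton in the frame of tray between -0.055 and 0.055 m and y of carton in the frame of tray between -0.055 and 0.055 m and z of carton in the frame of tray below 0.008 m and angle between carton's own z axis and vertical below 0.1 rad and linear speed of carton below 0.03 m/s), for 0.2 s.
2. the pin is drawn right out of its bore (distance between pin_shoulder and bore_mouth above 0.065 m), for 0.1 s.
At the end, for the whole second after the job is handed in: Pin hangs upright (7 deg) and at rest in the notch, shoulder within 4 mm in height and 14 mm horizontally of the seat; carton stands upright (6 deg), at rest on the tray floor, within 55 mm of the tray centre along each side; bystanders within 40 mm of their starts (all of step 1 and horizontal distance between pin_shoulder and notch_seat below 0.014 m and z of pin_shoulder in the frame of notch_seat between -0.004 and 0.004 m and angle between pin's own z axis and vertical below 0.13 rad and linear speed of pin below 0.02 m/s); the robot touches nothing.
It fails at once if a bystander is moved by more than 40 mm (distance of any of bottle_a, bottle_b, beaker, carton_b, slide_box, screwdriver from where it was at the start of the episode above 0.04 m).
It also fails if it takes over 64 s, if anything falls off the work surface, if the arm or the gripper's body presses on something with over 40 N, if the wrist force passes 120 N, or if a joint passes its speed limit or range.

## Working session

There is one attempt and no reset: what is moved stays moved. The work goes in short steps, Python scripts to look and compute and a tool call to move; the robot and the scene stay as the last step left them, time stands still between calls to the robot, and variables do not carry over. Pictures are saved under pics/ and viewed, and the job is handed in when it is done.

Besides the shell and the picture viewer there is one more tool, called after "Emit:" by a JSON object that holds its "fn" and its "kwargs", one argument or row to a line. play_rows: Moves the arm, as the interface text tells. Its arguments: {"type":"object","properties":{"plan":{"type":"string"},"newtons":{"type":"number"}},"required":["plan"]}

```bash
mkdir -p pics; ls; python3 - <<'E'
from bench import r, vision, ticket
import cv2,numpy as np
np.set_printoptions(precision=4,suppress=True)
o=r.get_obs();print(o,r.grip_point_offset)
for n in ["scene","side","wrist"]:
    im=vision.read_camera(n);cv2.imwrite(f"pics/{n}0.png",im[:,:,::-1]);print(n,vision.camera_params(n))
E
```

```text
pics
{'clock': 0.0, 'q': array([ 1.1534,  0.4353,  0.025 ,  1.5741, -0.0116,  1.134 , -0.0751]), 'dq': array([-0.0004, -0.0021, -0.0011,  0.0004,  0.0007, -0.0003,  0.0019]), 'tau': array([ -0.0001, -66.7844,   0.9846, -31.4456,  -0.0606,   0.043 ,
         0.0001]), 'tcp_pos': array([ 0.1933, -0.5938,  0.2259]), 'tool_rot': array([[ 0.9509,  0.3095, -0.0006],
       [ 0.3095, -0.9509,  0.0015],
       [-0.0001, -0.0016, -1.    ]]), 'wrist_force': array([ 0.2945,  0.6139, -0.1496]), 'moment': array([ 0.042 ,  0.0719, -0.0456]), 'width': 0.09168689666278505} 0.0188
scene {'fx': 559.8096635041966, 'fy': 559.8096635041966, 'cx': 320.1457100076693, 'cy': 239.07751092458489, 'extrinsics': array([[ 0.6576,  0.5571, -0.5072,  1.3547],
       [ 0.7534, -0.485 ,  0.444 , -0.685 ],
       [ 0.0013, -0.6741, -0.7386,  1.255 ],
       [ 0.    ,  0.    ,  0.    ,  1.    ]])}
side {'fx': 556.1977333616363, 'fy': 556.1977333616363, 'cx': 324.0929604057884, 'cy': 237.35594314779797, 'extrinsics': array([[-0.7493, -0.4735,  0.463 , -0.0684],
       [-0.6622,  0.5298, -0.53  ,  0.7415],
       [ 0.0057, -0.7037, -0.7105,  1.1341],
       [ 0.    ,  0.    ,  0.    ,  1.    ]])}
wrist {'fx': 370.8422494573005, 'fy': 370.8422494573005, 'cx': 311.40369739152266, 'cy': 235.7339783990035, 'mount': array([[-0.0004, -0.966 , -0.2586,  0.0692],
       [ 1.    , -0.0003, -0.0002, -0.0002],
       [ 0.0001, -0.2586,  0.966 , -0.158 ],
       [ 0.    ,  0.    ,  0.    ,  1.    ]])}
```

View pics/scene0.png

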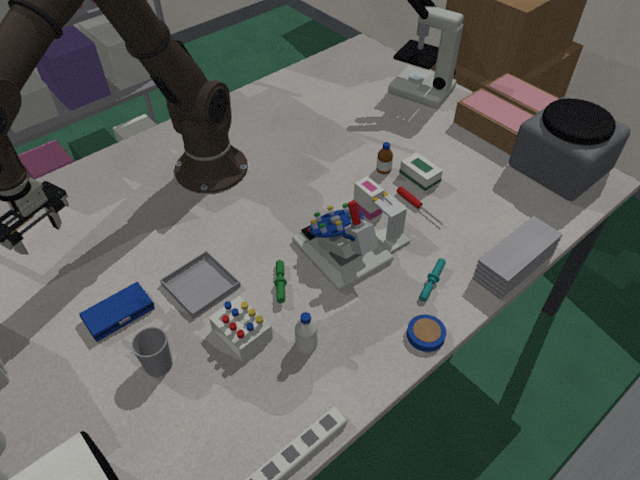

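View pics/side0.png

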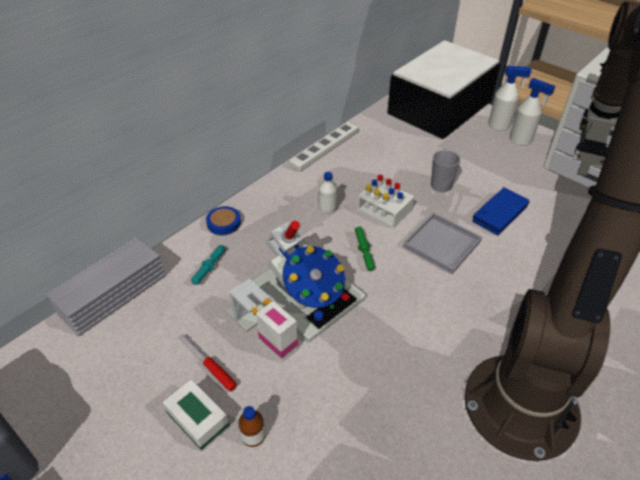

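View pics/wrist0.png

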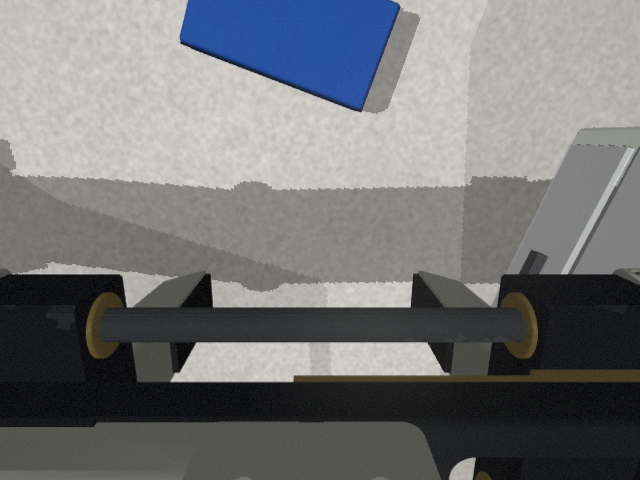

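```bash
python3 - <<'E'
import cv2
a=cv2.imread('pics/scene0.png');cv2.imwrite('pics/sc1.png',cv2.resize(a[160:300,280:460],None,fx=4.4,fy=4.28,interpolation=cv2.INTER_CUBIC))
a=cv2.imread('pics/side0.png');cv2.imwrite('pics/sd1.png',cv2.resize(a[210:360,220:400],None,fx=4,fy=4,interpolation=cv2.INTER_CUBIC))
E
```

```text
(no output)
```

View pics/sc1.png

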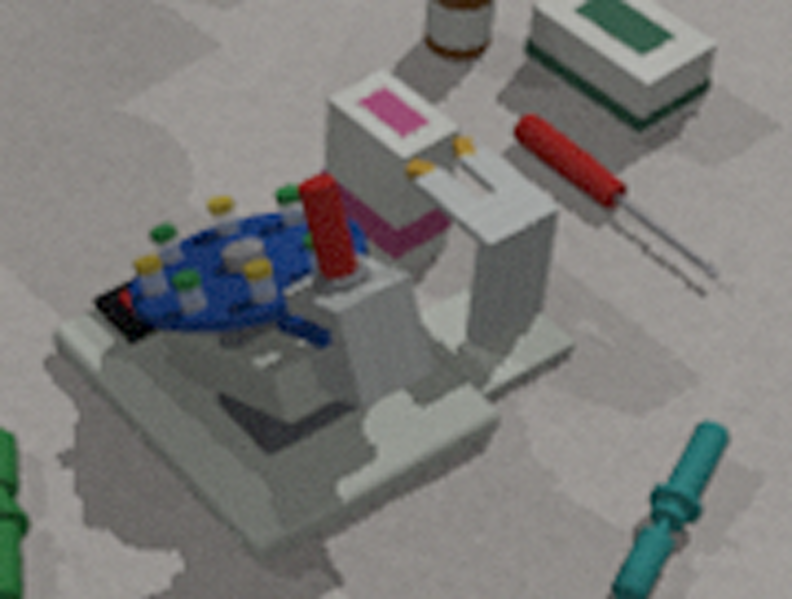

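View pics/sd1.png

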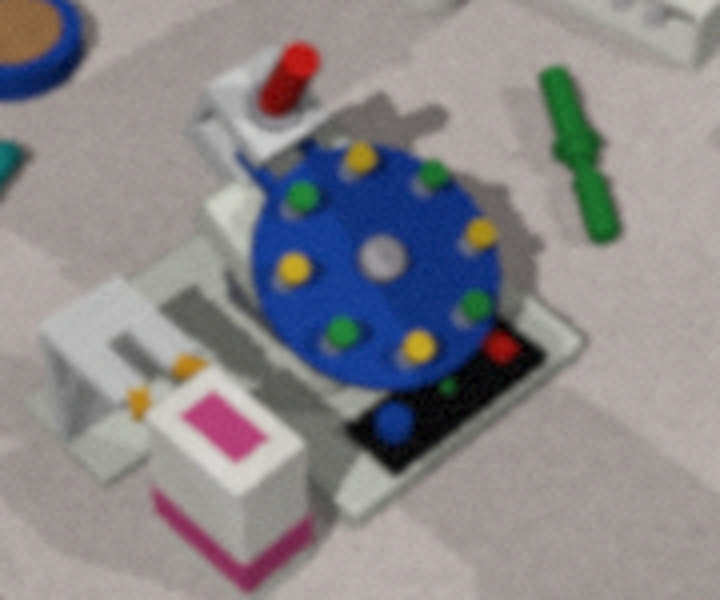

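```bash
cat > h.py <<'E'
from bench import r, vision, ticket
import cv2,numpy as np
np.set_printoptions(precision=4,suppress=True)
P={n:vision.camera_params(n) for n in ["scene","side","wrist"]}
def ext(n,o=None):
    if n!="wrist": return P[n]["extrinsics"]
    T=np.eye(4);T[:3,:3]=o["tool_rot"];T[:3,3]=o["tcp_pos"];return T@P[n]["mount"]
def ray(n,uv,E=None):
    p=P[n];E=ext(n) if E is None else E
    d=E[:3,:3]@np.array([(uv[0]-p["cx"])/p["fx"],(uv[1]-p["cy"])/p["fy"],1]);return E[:3,3],d/np.linalg.norm(d)
def plane(n,uv,z,E=None):
    c,d=ray(n,uv,E);return c+d*(z-c[2])/d[2]
def tri(rs):
    A=np.zeros((3,3));b=np.zeros(3)
    for c,d in rs:
        M=np.eye(3)-np.outer(d,d);A+=M;b+=M@c
    x=np.linalg.solve(A,b);return x,[np.linalg.norm((np.eye(3)-np.outer(d,d))@(x-c)) for c,d in rs]
def proj(n,X,E=None):
    p=P[n];E=ext(n) if E is None else E
    q=np.linalg.inv(E)@np.append(X,1);return q[0]/q[2]*p["fx"]+p["cx"],q[1]/q[2]*p["fy"]+p["cy"]
E
python3 - <<'E'
from h import *
S=lambda p:(p[0]/4.4+280-.4,p[1]/4.28+160-.4)
D=lambda p:(p[0]/4+220-.4,p[1]/4+210-.4)
L={'pintop':((318,184),(301,58)),'flange':((343,278),(275,110)),
'cL':((328,97),(303,445)),'cB':((385,70),(240,492)),'cR':((465,135),(150,410)),'cF':((408,160),(205,368)),
'y1':((418,168),(187,366)),'y2':((463,147),(138,403)),'plR':((557,208),(45,330)),'plF':((490,242),(118,278)),'cap_center':((243,250),(382,255))}
for k,(a,b) in L.items():
    print(k,*tri([ray('scene',S(a)),ray('side',D(b))]))
for p in [(55,335),(262,548),(500,420),(572,347)]: print('base sc',plane('scene',S(p),.02))
for p in [(585,340),(350,520),(105,482),(30,398)]: print('base sd',plane('side',D(p),.02))
for p in [(162,284),(208,254),(239,285),(203,315)]: print('tray sc',plane('scene',p,.022))
for p in [(404,242),(436,216),(480,243),(450,271)]: print('tray sd',plane('side',p,.022))
E
```

```text
pintop [0.6042 0.0799 0.2276] [np.float64(0.0024129081111542152), np.float64(0.0024129081111541784)]
flange [0.6308 0.0787 0.1655] [np.float64(0.0030043790721667307), np.float64(0.003004379072166732)]
cL [0.4671 0.226  0.1209] [np.float64(0.0015809154374114773), np.float64(0.0015809154374115816)]
cB [0.4719 0.2735 0.1219] [np.float64(0.003330254930291954), np.float64(0.0033302549302919857)]
cR [0.5527 0.2674 0.1187] [np.float64(0.005462361234120457), np.float64(0.005462361234120529)]
cF [0.5479 0.2232 0.119 ] [np.float64(0.0017366594006554053), np.float64(0.0017366594006553787)]
y1 [0.5571 0.2264 0.116 ] [np.float64(9.323407841172531e-05), np.float64(9.323407841155193e-05)]
y2 [0.5605 0.264  0.115 ] [np.float64(0.001276335843128485), np.float64(0.0012763358431283397)]
plR [0.6422 0.2652 0.1151] [np.float64(0.003957819631285497), np.float64(0.0039578196312854575)]
plF [0.6374 0.2089 0.1163] [np.float64(0.002350996866671816), np.float64(0.00235099686667186)]
cap_center [0.5341 0.0867 0.1113] [np.float64(0.001808986563597707), np.float64(0.0018089865635974927)]
base sc [ 0.4479 -0.0027  0.02  ]
base sc [ 0.6783 -0.0226  0.02  ]
base sc [0.701 0.169 0.02 ]
base sc [0.6865 0.2541 0.02  ]
base sd [ 0.4413 -0.0063  0.02  ]
base sd [0.4605 0.1945 0.02  ]
base sd [0.5896 0.2729 0.02  ]
base sd [0.6712 0.2607 0.02  ]
tray sc [ 0.3469 -0.3861  0.022 ]
tray sc [ 0.338  -0.2286  0.022 ]
tray sc [ 0.4901 -0.227   0.022 ]
tray sc [ 0.5094 -0.3575  0.022 ]
tray sd [ 0.4777 -0.2232  0.022 ]
tray sd [ 0.4701 -0.3727  0.022 ]
tray sd [ 0.317  -0.3616  0.022 ]
tray sd [ 0.3232 -0.2169  0.022 ]
```

Emit:
{"fn": "play_rows", "kwargs": {
  "plan": "1 0 0 -10 5.6; 1 0 0 -10 5.6; 1 0 0 -10 5.6; 1 0 0 -10 5.6; 1 0 0 0 0",
  "newtons": 25
}}

```text
clock: 0.57
tcp_pos: [0.1926, -0.5924, 0.2648]
tool_rot: [[0.996, -0.093, -0.003], [-0.093, -0.996, 0.007], [-0.003, -0.007, -1.0]]
wrist_force: [-0.4, -0.7, 0.9]
width: 0.0918
```

```bash
cat >> h.py <<'E'
def to(t,yaw=None):
    o=r.get_obs();R=o["tool_rot"]
    d=R.T@(np.array(t)-o["tcp_pos"])*1000
    s="clock %.2f tcp %s yaw %.2f w %.4f F %s | tool mm %s n>=%.1f"%(o["clock"],o["tcp_pos"],np.degrees(np.arctan2(R[1,0],R[0,0])),o["width"],o["wrist_force"],d.round(1),np.linalg.norm(d)/41.7)
    if yaw is not None: s+=" turn %.2f"%(np.degrees(np.arctan2(R[1,0],R[0,0]))-yaw)
    print(s)
E
python3 - <<'E'
from h import *
to([.44,0,.266],-4.5);to([.51,.2475,.266],-4.5)
E
```

```text
clock 0.57 tcp [ 0.1926 -0.5924  0.2648] yaw -5.36 w 0.0918 F [-0.3603 -0.7366  0.9264] | tool mm [ 191.  -613.     2.2] n>=15.4 turn -0.86
clock 0.57 tcp [ 0.1926 -0.5924  0.2648] yaw -5.36 w 0.0918 F [-0.3603 -0.7366  0.9264] | tool mm [ 237.6 -865.9    3.7] n>=21.5 turn -0.86
```

Emit:
{"fn": "play_rows", "kwargs": {
  "plan": "1 12 -36 0 0; 1 12 -36 0 0; 1 12 -36 0 0; 1 12 -36 0 0; 1 12 -36 0 0; 1 12 -36 0 0; 1 12 -36 0 0; 1 0 0 0 0"
}}

```text
clock: 1.23
tcp_pos: [0.2977, -0.3387, 0.2592]
tool_rot: [[0.998, -0.07, -0.009], [-0.07, -0.998, 0.008], [-0.01, -0.007, -1.0]]
wrist_force: [0.1, -0.3, 0.1]
width: 0.0918
```

```bash
cat >> h.py <<'E'
def snap(n,name):
    import pickle
    o=r.get_obs();im=vision.read_camera(n);cv2.imwrite(f"pics/{name}.png",im[:,:,::-1]);pickle.dump(o,open(f"pics/{name}.pkl","wb"));return o
E
python3 - <<'E'
from h import *
snap('wrist','w1');to([.51,.2475,.266],-4.5)
E
```

```text
clock 1.28 tcp [ 0.2963 -0.3415  0.2593] yaw -4.09 w 0.0919 F [ 0.1343 -0.3604  0.3899] | tool mm [ 171.  -602.8   -5.2] n>=15.0 turn 0.41
```

View pics/w1.png

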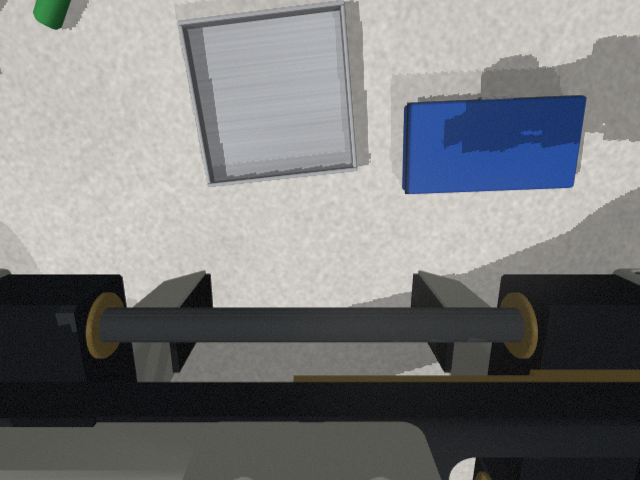

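```bash
python3 - <<'E'
from h import *
import pickle
o=pickle.load(open('pics/w1.pkl','rb'));E=ext('wrist',o)
c=np.array([plane('wrist',p,.022,E) for p in [(180,23),(345,3),(357,168),(209,185)]]);print(c,c.mean(0))
E
```

```text
[[ 0.4777 -0.2237  0.022 ]
 [ 0.4831 -0.3815  0.022 ]
 [ 0.3292 -0.387   0.022 ]
 [ 0.3223 -0.2291  0.022 ]] [ 0.4031 -0.3053  0.022 ]
```

Emit:
{"fn": "play_rows", "kwargs": {
  "plan": "1 11 -38 0 0; 1 11 -38 0 0; 1 11 -38 0 0; 1 11 -38 0 0; 1 11 -38 0 0; 1 11 -38 0 0; 1 11 -38 0 0; 1 11 -38 0 0; 1 11 -38 0 0; 1 11 -38 0 0; 1 11 -38 0 0; 1 0 0 0 0"
}}

```text
clock: 2.28
tcp_pos: [0.4482, 0.0725, 0.2556]
tool_rot: [[0.998, -0.057, -0.008], [-0.057, -0.998, 0.003], [-0.008, -0.003, -1.0]]
wrist_force: [0.2, 0.4, -0.5]
width: 0.0918
```

```bash
python3 - <<'E'
from h import *
snap('wrist','w2');to([.51,.2475,.266],-4.5)
E
```

```text
clock 2.33 tcp [0.4473 0.069  0.2551] yaw -3.37 w 0.0917 F [-0.6723 -0.699  -0.8132] | tool mm [  52.  -181.9  -11.2] n>=4.5 turn 1.13
```

View pics/w2.png

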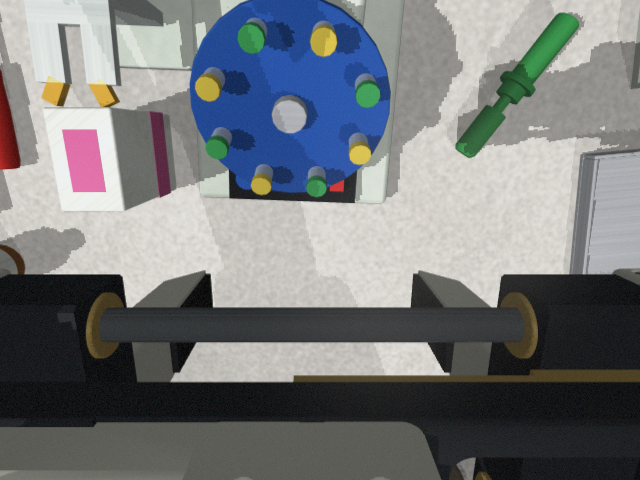

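```bash
python3 - <<'E'
from h import *
import pickle
o=pickle.load(open('pics/w2.pkl','rb'));E=ext('wrist',o)
c=np.array([plane('wrist',p,.120,E) for p in [(45,108),(110,108),(124,209),(63,211)]]);print(c,c.mean(0))
for n,p in dict(slotend=(69,25),yl=(54,105),yr=(108,106),slotmouthL=(65,79),slotmouthR=(91,82),slotL=(59,28),slotR=(79,27),baseL=(200,196),baseR=(385,203)).items(): print(n,plane('wrist',p,.115 if 'base' not in n else .02,E))
E
```

```text
[[0.5483 0.2676 0.12  ]
 [0.5455 0.2188 0.12  ]
 [0.4685 0.2231 0.12  ]
 [0.4697 0.2726 0.12  ]] [0.508  0.2455 0.12  ]
slotend [0.6039 0.2395 0.115 ]
yl [0.5505 0.2636 0.115 ]
yr [0.5474 0.2226 0.115 ]
slotmouthL [0.5682 0.2509 0.115 ]
slotmouthR [0.565  0.2319 0.115 ]
slotL [0.6024 0.2472 0.115 ]
slotR [0.6022 0.2326 0.115 ]
baseL [0.4609 0.192  0.02  ]
baseR [ 0.4421 -0.0053  0.02  ]
```

Emit:
{"fn": "play_rows", "kwargs": {
  "plan": "1 12 -40 -3 0; 1 12 -40 -3 0.5; 1 12 -40 -3 0.5; 1 12 -40 -3 0; 1 4 -20 0 0; 1 0 0 0 0; 1 0 0 0 0"
}}

```text
clock: 2.92
tcp_pos: [0.5167, 0.2349, 0.2606]
tool_rot: [[0.997, -0.08, -0.015], [-0.08, -0.997, -0.006], [-0.014, 0.007, -1.0]]
wrist_force: [0.1, -0.5, -0.2]
width: 0.0917
```

```bash
python3 - <<'E'
from h import *
snap('wrist','w3');to([.51,.2475,.266],-4.5)
E
```

```text
clock 2.97 tcp [0.5166 0.2343 0.2605] yaw -4.63 w 0.0916 F [-0.0159  0.4113  0.5075] | tool mm [ -7.7 -12.6  -5.5] n>=0.4 turn -0.13
```

View pics/w3.png

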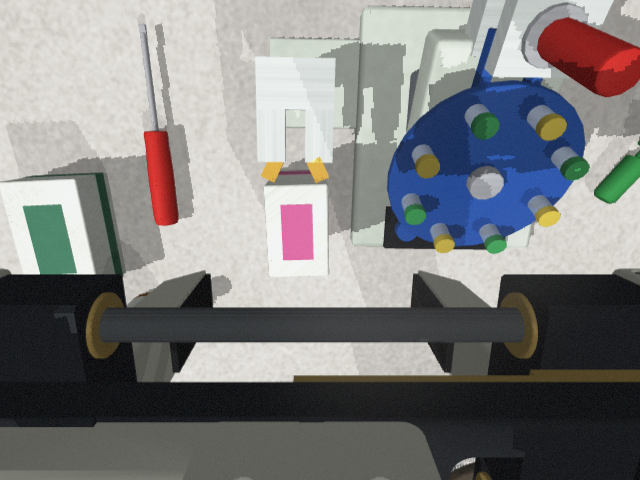

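```bash
python3 - <<'E'
import cv2
a=cv2.imread('pics/w3.png');cv2.imwrite('pics/w3z.png',cv2.resize(a[40:290,235:360],None,fx=2.4*2,fy=2.4,interpolation=cv2.INTER_CUBIC)[:, :])
a=cv2.imread('pics/w2.png');cv2.imwrite('pics/w2z.png',cv2.resize(a[0:220,20:190],None,fx=2.7,fy=2.7,interpolation=cv2.INTER_CUBIC))
from h import *
import pickle
o=pickle.load(open('pics/w3.pkl','rb'));E=ext('wrist',o);E2=ext('wrist',pickle.load(open('pics/w2.pkl','rb')))
A=[(266,185),(326,184),(328,276),(270,276)];B=[(45,108),(110,108),(124,209),(63,211)]
for a,b in zip(A,B): print(plane('wrist',a,.12,E),tri([ray('wrist',a,E),ray('wrist',b,E2)]))
print(np.mean([plane('wrist',a,.12,E) for a in A],0))
for n,p,b in [('slotend',(295.5,109),(69,25)),('yl',(262,181),(47,104)),('yr',(328,180),(118,106)),('mL',(286,162),(65,79)),('mR',(306,160),(91,82)),('sL',(286,110),(59,28)),('sR',(306,110),(79,27))]: print(n,plane('wrist',p,.115,E),tri([ray('wrist',p,E),ray('wrist',b,E2)]))
E
```

```text
[0.5491 0.268  0.12  ] (array([0.5487, 0.2683, 0.1187]), [np.float64(0.00026570035507200875), np.float64(0.0002657003550719741)])
[0.546 0.22  0.12 ] (array([0.5457, 0.2199, 0.1179]), [np.float64(5.088364934778542e-06), np.float64(5.088364934732496e-06)])
[0.4668 0.2237 0.12  ] (array([0.4678, 0.2234, 0.1202]), [np.float64(0.0008617785792616188), np.float64(0.0008617785792613993)])
[0.471  0.2735 0.12  ] (array([0.4697, 0.2739, 0.1178]), [np.float64(0.0003832591790087143), np.float64(0.00038325917900883336)])
[0.5082 0.2463 0.12  ]
slotend [0.605  0.2393 0.115 ] (array([0.6045, 0.2395, 0.1146]), [np.float64(0.0005680378912724329), np.float64(0.0005680378912723931)])
yl [0.5519 0.2715 0.115 ] (array([0.5517, 0.272 , 0.1104]), [np.float64(0.00038469152207420477), np.float64(0.00038469152207428397)])
yr [0.5484 0.2179 0.115 ] (array([0.5476, 0.2177, 0.1094]), [np.float64(4.4763177495104726e-05), np.float64(4.476317749514359e-05)])
mL [0.5655 0.2506 0.115 ] (array([0.5667, 0.2499, 0.1175]), [np.float64(0.0011950154579340904), np.float64(0.0011950154579339909)])
mR [0.5657 0.2344 0.115 ] (array([0.5656, 0.2344, 0.1105]), [np.float64(0.00017917672823831714), np.float64(0.00017917672823816643)])
sL [0.6049 0.2467 0.115 ] (array([0.6037, 0.2472, 0.1142]), [np.float64(0.0012531462880101371), np.float64(0.0012531462880103201)])
sR [0.6036 0.2312 0.115 ] (array([0.6027, 0.2316, 0.1161]), [np.float64(0.0009296600888833745), np.float64(0.0009296600888836262)])
```

View pics/w3z.png

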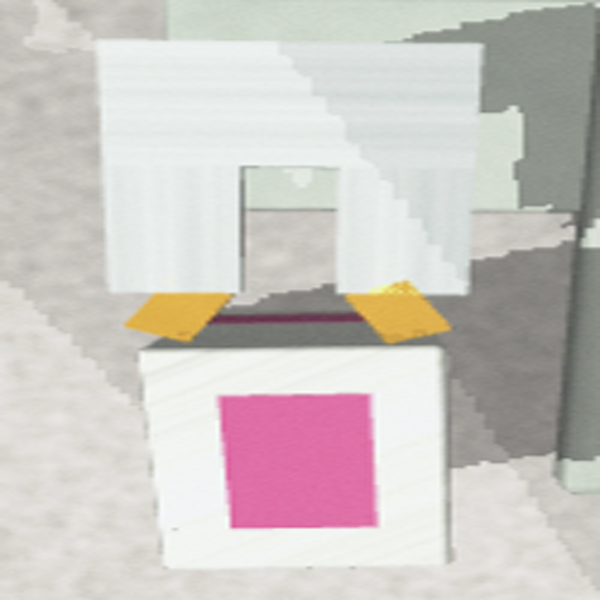

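```bash
python3 - <<'E'
from h import *
import pickle
E=ext('wrist',pickle.load(open('pics/w3.pkl','rb')));E2=ext('wrist',pickle.load(open('pics/w2.pkl','rb')))
for n,p,b in [('g',(413,214),(217,146)),('y',(443,243),(261,185)),('yu',(426,161),(208,84)),('gtop',(485,122),(251,36)),('ytop',(550,124),(323,38)),('gright',(574,167),(368,94)),('hub',(487,182),(288,113))]: print(n,tri([ray('wrist',p,E),ray('wrist',b,E2)]))
to([.508,.2465,.078],-4.6)
E
```

```text
g (array([0.5125, 0.1461, 0.105 ]), [np.float64(0.0006094112220954203), np.float64(0.0006094112220954541)])
y (array([0.4782, 0.1152, 0.0907]), [np.float64(0.00048443306651123097), np.float64(0.00048443306651114337)])
yu (array([0.5577, 0.1416, 0.1251]), [np.float64(0.0005416417757009383), np.float64(0.0005416417757007085)])
gtop (array([0.5833, 0.105 , 0.142 ]), [np.float64(0.0007014844944287519), np.float64(0.0007014844944288742)])
ytop (array([0.5788, 0.0578, 0.1414]), [np.float64(5.369926460316296e-06), np.float64(5.3699264603790285e-06)])
gright (array([0.544 , 0.0262, 0.1255]), [np.float64(0.0003374777461983069), np.float64(0.00033747774619832967)])
hub (array([0.535 , 0.0862, 0.1099]), [np.float64(0.000315580469059025), np.float64(0.00031558046905915966)])
clock 2.97 tcp [0.5166 0.2343 0.2605] yaw -4.63 w 0.0916 F [-0.0159  0.4113  0.5075] | tool mm [ -7.  -12.7 182.5] n>=4.4 turn -0.03
```

Emit:
{"fn": "play_rows", "kwargs": {
  "plan": "1 -7 -13 10 0; 1 0 0 32 0; 1 0 0 32 0; 1 0 0 32 0; 1 0 0 20 0; 1 0 0 0 0"
}}

```text
clock: 3.47
tcp_pos: [0.5125, 0.2323, 0.1317]
tool_rot: [[0.996, -0.091, -0.009], [-0.091, -0.996, -0.011], [-0.008, 0.012, -1.0]]
wrist_force: [-0.1, -1.5, -0.6]
width: 0.0918
```

```bash
python3 - <<'E'
from h import *
to([.508,.2465,.078],-4.6)
E
```

```text
clock 3.47 tcp [0.5125 0.2323 0.1317] yaw -5.20 w 0.0918 F [-0.0984 -1.4539 -0.6317] | tool mm [ -5.4 -14.4  53.6] n>=1.3 turn -0.60
```

Emit:
{"fn": "play_rows", "kwargs": {
  "plan": "1 -5 -15 0 -0.5; 1 -1 -2 0 0; 1 0 0 0 0"
}}

```text
clock: 3.72
tcp_pos: [0.5089, 0.2447, 0.1328]
tool_rot: [[0.996, -0.087, -0.01], [-0.087, -0.996, -0.014], [-0.008, 0.015, -1.0]]
wrist_force: [0.1, -0.2, 1.0]
width: 0.0914
```

```bash
python3 - <<'E'
from h import *
to([.508,.2465,.078],-4.6)
E
```

```text
clock 3.72 tcp [0.5089 0.2447 0.1328] yaw -4.98 w 0.0914 F [ 0.1389 -0.162   1.0241] | tool mm [-0.6 -2.5 54.8] n>=1.3 turn -0.38
```

Emit:
{"fn": "play_rows", "kwargs": {
  "plan": "1 0 -2 28 0; 1 0 0 26 0; 1 0 0 4 0; -1 0 0 0 0; -1 0 0 0 0; -1 0 0 0 0; -1 0 0 0 0; -1 0 0 0 0; -1 0 0 0 0"
}}

```text
clock: 4.47
tcp_pos: [0.5166, 0.2478, 0.0867]
tool_rot: [[0.996, -0.088, 0.009], [-0.088, -0.996, -0.007], [0.009, 0.006, -1.0]]
wrist_force: [-0.6, -0.4, -0.4]
width: 0.0567
```

```bash
python3 - <<'E'
from h import *
to([.508,.2465,.078],-4.6)
E
```

```text
clock 4.47 tcp [0.5166 0.2478 0.0867] yaw -5.07 w 0.0567 F [-0.6034 -0.3569 -0.4007] | tool mm [-8.5  2.   8.6] n>=0.3 turn -0.47
```

Emit:
{"fn": "play_rows", "kwargs": {
  "plan": "-1 0 0 0 0; -1 0 0 0 0; -1 0 0 0 0; -1 0 0 -10 0; -1 0 0 -20 0; -1 0 0 -30 0; -1 0 0 -30 0; -1 0 0 -30 0; -1 0 0 0 0"
}}

```text
clock: 5.22
tcp_pos: [0.5132, 0.2482, 0.213]
tool_rot: [[0.996, -0.086, 0.003], [-0.086, -0.996, -0.008], [0.004, 0.008, -1.0]]
wrist_force: [0.2, 1.1, -1.9]
width: 0.0522
```

```bash
python3 - <<'E'
from h import *
to([.39,.2,.2],-4.6);to([.405,-.305,.2])
snap('side','s2')
E
```

```text
clock 5.22 tcp [0.5132 0.2482 0.213 ] yaw -4.96 w 0.0522 F [ 0.2129  1.0533 -1.8878] | tool mm [-118.7   58.6   13.1] n>=3.2 turn -0.36
clock 5.22 tcp [0.5132 0.2482 0.213 ] yaw -4.96 w 0.0522 F [ 0.2129  1.0533 -1.8878] | tool mm [-60.1 560.4  17.4] n>=13.5
```

View pics/s2.png

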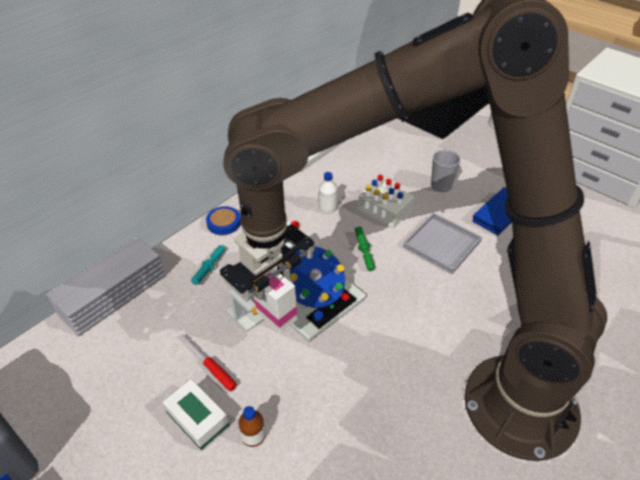

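Emit:
{"fn": "play_rows", "kwargs": {
  "plan": "-1 -20 5 -15 0; -1 -30 12 -5 0; -1 -30 12 0 0; -1 -26 20 0 0; -1 0 35 0 0; -1 0 36 0 0; -1 0 36 0 0; -1 0 36 0 0; -1 0 36 0 0; -1 0 36 0 0; -1 0 36 0 0; -1 0 30 0 0"
}}

```text
clock: 6.27
tcp_pos: [0.366, -0.0787, 0.2284]
tool_rot: [[0.997, -0.073, -0.007], [-0.073, -0.997, -0.008], [-0.006, 0.009, -1.0]]
wrist_force: [0.1, -0.5, -0.9]
width: 0.0521
```

```bash
python3 - <<'E'
from h import *
to([.411,-.304,.2],-2)
E
```

```text
clock 6.27 tcp [ 0.366  -0.0787  0.2284] yaw -4.19 w 0.0521 F [ 0.0977 -0.5257 -0.903 ] | tool mm [ 61.5 221.2  29.9] n>=5.6 turn -2.19
```

Emit:
{"fn": "play_rows", "kwargs": {
  "plan": "-1 9 34 0 0; -1 9 36 0 -0.5; -1 9 36 0 -0.5; -1 9 36 0 -0.5; -1 9 34 0 -0.5; -1 9 24 0 0; -1 5 12 0 0; -1 0 0 0 0"
}}

```text
clock: 6.93
tcp_pos: [0.4045, -0.3112, 0.2249]
tool_rot: [[0.999, -0.045, -0.016], [-0.045, -0.999, -0.009], [-0.016, 0.01, -1.0]]
wrist_force: [1.1, -0.0, -1.4]
width: 0.0522
```

```bash
python3 - <<'E'
from h import *
to([.411,-.304,.092],-2);snap('side','s3');snap('scene','c3')
import numpy as np
a=cv2.imread('pics/s3.png')[150:350,330:530];b=cv2.imread('pics/c3.png')[180:380,130:330]
cv2.imwrite('pics/sc3.png',np.hstack([cv2.resize(a,(400,400)),cv2.resize(b,(400,400))]))
E
```

```text
clock 6.93 tcp [ 0.4045 -0.3112  0.2249] yaw -2.58 w 0.0522 F [ 1.0878 -0.0094 -1.3674] | tool mm [  8.3  -8.8 132.7] n>=3.2 turn -0.58
```

View pics/sc3.png

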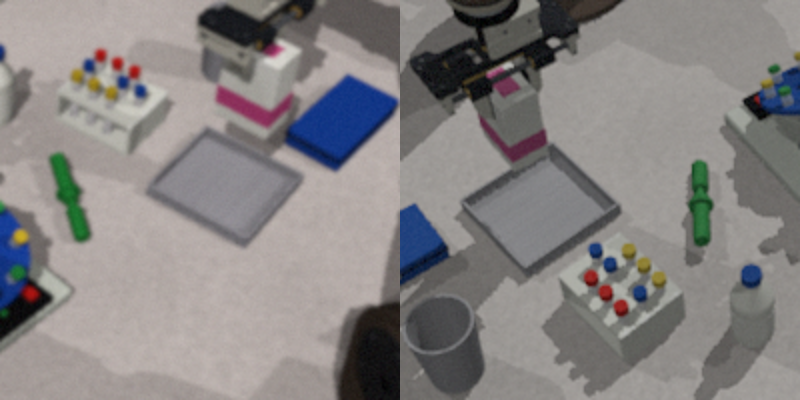

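Emit:
{"fn": "play_rows", "kwargs": {
  "plan": "-1 6 -6 15 0; -1 3 -3 25 0; -1 0 0 25 0; -1 0 0 20 0; -1 0 0 10 0; -1 0 0 0 0"
}}

```text
clock: 7.53
tcp_pos: [0.4117, -0.2894, 0.127]
tool_rot: [[0.999, -0.033, -0.016], [-0.033, -0.999, -0.004], [-0.016, 0.005, -1.0]]
wrist_force: [0.2, -0.2, -2.3]
width: 0.0516
```

```bash
python3 - <<'E'
from h import *
to([.411,-.304,.092],-2)
E
```

```text
clock 7.53 tcp [ 0.4117 -0.2894  0.127 ] yaw -1.88 w 0.0516 F [ 0.1535 -0.1923 -2.3446] | tool mm [ 0.4 14.4 35. ] n>=0.9 turn 0.12
```

Emit:
{"fn": "play_rows", "kwargs": {
  "plan": "-1 0 8 6 0; -1 0 5 8 0; -1 0 0 8 0; -1 0 0 6 0; -1 0 0 3 0; -1 0 0 0 0; -1 0 0 0 0"
}}

```text
clock: 8.12
tcp_pos: [0.4116, -0.3014, 0.0953]
tool_rot: [[0.999, -0.029, -0.014], [-0.029, -1.0, -0.004], [-0.013, 0.005, -1.0]]
wrist_force: [-0.0, 0.4, -1.4]
width: 0.0524
```

```bash
python3 - <<'E'
from h import *
to([.411,-.304,.092],-2)
E
```

```text
clock 8.12 tcp [ 0.4116 -0.3014  0.0953] yaw -1.69 w 0.0524 F [-0.0196  0.4292 -1.3678] | tool mm [-0.4  2.6  3.3] n>=0.1 turn 0.31
```

Lower until contact is felt.

Emit:
{"fn": "play_rows", "kwargs": {
  "plan": "-1 0 0 2 0; -1 0 0 2 0; -1 0 0 2 0; -1 0 0 0 0; -1 0 0 0 0"
}}

```text
clock: 8.53
tcp_pos: [0.4125, -0.3034, 0.0915]
tool_rot: [[0.999, -0.03, -0.01], [-0.03, -1.0, -0.008], [-0.01, 0.008, -1.0]]
wrist_force: [-0.5, 1.1, -2.3]
width: 0.0521
```

```bash
python3 - <<'E'
from h import *
to([.411,-.304,.092],-2)
E
```

```text
clock 8.53 tcp [ 0.4125 -0.3034  0.0915] yaw -1.74 w 0.0521 F [-0.4699  1.1103 -2.3042] | tool mm [-1.5  0.7 -0.5] n>=0.0 turn 0.26
```

Emit:
{"fn": "play_rows", "kwargs": {
  "plan": "-1 0 0 2 0; -1 0 0 2 0; -1 0 0 0 0; -1 0 0 0 0"
}}

```text
clock: 8.87
tcp_pos: [0.4132, -0.3043, 0.0913]
tool_rot: [[1.0, -0.031, -0.008], [-0.031, -0.999, -0.01], [-0.007, 0.01, -1.0]]
wrist_force: [0.8, -0.6, -1.3]
width: 0.0519
```

```bash
python3 - <<'E'
from h import *
to([.411,-.304,.092],-2)
E
```

```text
clock 8.87 tcp [ 0.4132 -0.3043  0.0913] yaw -1.76 w 0.0519 F [ 0.7924 -0.5866 -1.2899] | tool mm [-2.2 -0.2 -0.7] n>=0.1 turn 0.24
```

Emit:
{"fn": "play_rows", "kwargs": {
  "plan": "-1 0 0 4 0; -1 0 0 4 0; -1 0 0 0 0"
}}

```text
clock: 9.12
tcp_pos: [0.4143, -0.3046, 0.0865]
tool_rot: [[1.0, -0.03, -0.005], [-0.03, -0.999, -0.012], [-0.005, 0.012, -1.0]]
wrist_force: [-0.1, -0.3, -2.1]
width: 0.0518
```

```bash
python3 - <<'E'
from h import *
to([.411,-.304,.092],-2)
E
```

```text
clock 9.12 tcp [ 0.4143 -0.3046  0.0865] yaw -1.72 w 0.0518 F [-0.1226 -0.2526 -2.1259] | tool mm [-3.4 -0.5 -5.5] n>=0.2 turn 0.28
```

```bash
python3 - <<'E'
from h import *
snap('side','s4');snap('scene','c4')
a=cv2.imread('pics/s4.png')[170:290,380:500];b=cv2.imread('pics/c4.png')[220:340,140:260]
cv2.imwrite('pics/sc4.png',np.hstack([cv2.resize(a,(400,400)),cv2.resize(b,(400,400))]))
E
```

```text
(no output)
```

View pics/sc4.png

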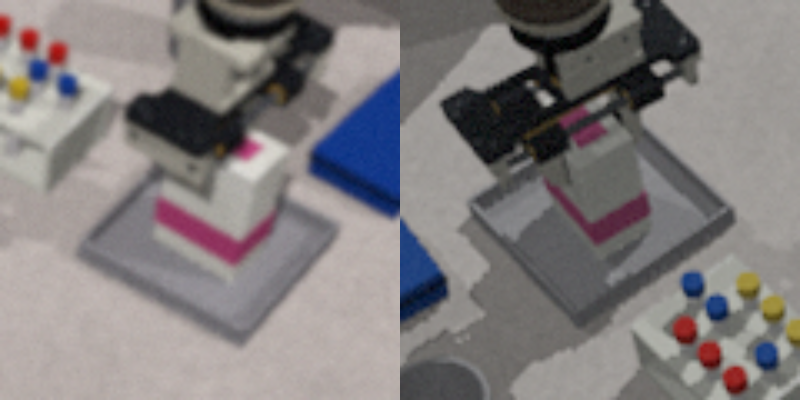

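Emit:
{"fn": "play_rows", "kwargs": {
  "plan": "-1 0 0 4 0; -1 0 0 4 0; -1 0 0 0 0; -1 0 0 0 0"
}}

```text
clock: 9.55
tcp_pos: [0.4168, -0.3048, 0.0815]
tool_rot: [[1.0, -0.029, -0.0], [-0.029, -0.999, -0.014], [0.0, 0.014, -1.0]]
wrist_force: [-0.6, 0.0, -1.2]
width: 0.0522
```

```bash
python3 - <<'E'
from h import *
to([.411,-.304,.092],-2)
print(tri([ray('side',(449.6,254)),ray('side',(449.6,254))]) if 0 else '', plane('side',(449.6,254),.004),plane('scene',(200,297.4),.004))
E
```

```text
clock 9.55 tcp [ 0.4168 -0.3048  0.0815] yaw -1.67 w 0.0522 F [-0.6047  0.0062 -1.2466] | tool mm [ -5.8  -0.5 -10.5] n>=0.3 turn 0.33
 [ 0.3644 -0.2854  0.004 ] [ 0.4421 -0.3267  0.004 ]
```

Emit:
{"fn": "play_rows", "kwargs": {
  "plan": "-1 0 0 3 0; -1 0 0 3 0; -1 0 0 0 0"
}}

```text
clock: 9.8
tcp_pos: [0.4186, -0.305, 0.0786]
tool_rot: [[1.0, -0.029, 0.003], [-0.029, -0.999, -0.015], [0.003, 0.015, -1.0]]
wrist_force: [0.1, -0.3, -1.8]
width: 0.0519
```

```bash
python3 - <<'E'
from h import *
to([.411,-.304,.092],-2)
snap('side','s5');snap('scene','c5')
a=cv2.imread('pics/s5.png')[170:290,380:500];b=cv2.imread('pics/c5.png')[220:340,140:260]
cv2.imwrite('pics/sc5.png',np.hstack([cv2.resize(a,(400,400)),cv2.resize(b,(400,400))]))
E
```

```text
clock 9.80 tcp [ 0.4186 -0.305   0.0786] yaw -1.64 w 0.0519 F [ 0.11   -0.3363 -1.7545] | tool mm [ -7.6  -0.6 -13.4] n>=0.4 turn 0.36
```

View pics/sc5.png

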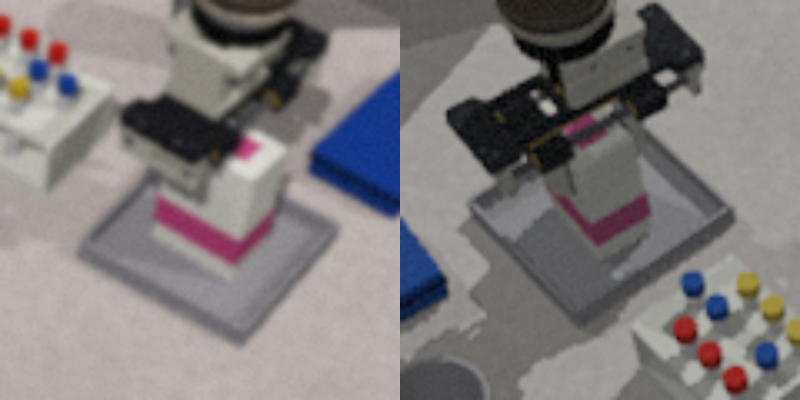

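Emit:
{"fn": "play_rows", "kwargs": {
  "plan": "1 0 0 0 0; 1 0 0 0 0; 1 0 0 0 0; 1 0 0 0 0; 1 0 0 0 0; 1 0 0 0 0"
}}

```text
clock: 10.4
tcp_pos: [0.4175, -0.3052, 0.0759]
tool_rot: [[1.0, -0.029, 0.0], [-0.029, -0.999, -0.014], [0.001, 0.014, -1.0]]
wrist_force: [-1.1, -0.0, -0.4]
width: 0.0877
```

Emit:
{"fn": "play_rows", "kwargs": {
  "plan": "1 0 0 -10 0; 1 0 0 -25 0; 1 0 0 -35 0; 1 0 0 -35 0; 1 0 0 -30 0; 1 0 0 -20 0; 1 0 0 0 0"
}}

```text
clock: 10.98
tcp_pos: [0.4159, -0.3017, 0.2403]
tool_rot: [[1.0, -0.029, -0.003], [-0.029, -1.0, -0.011], [-0.003, 0.011, -1.0]]
wrist_force: [0.5, -1.0, -1.2]
width: 0.0922
```

```bash
python3 - <<'E'
from h import *
to([.44,0,.3],-4.6)
snap('wrist','w6');snap('side','s6');snap('scene','c6')
a=cv2.imread('pics/s6.png')[170:290,380:500];b=cv2.imread('pics/c6.png')[220:340,140:260]
cv2.imwrite('pics/sc6.png',np.hstack([cv2.resize(a,(400,400)),cv2.resize(b,(400,400))]))
E
```

```text
clock 10.98 tcp [ 0.4159 -0.3017  0.2403] yaw -1.65 w 0.0922 F [ 0.4612 -0.967  -1.2324] | tool mm [  15.3 -301.6  -63. ] n>=7.4 turn 2.95
```

View pics/sc6.png

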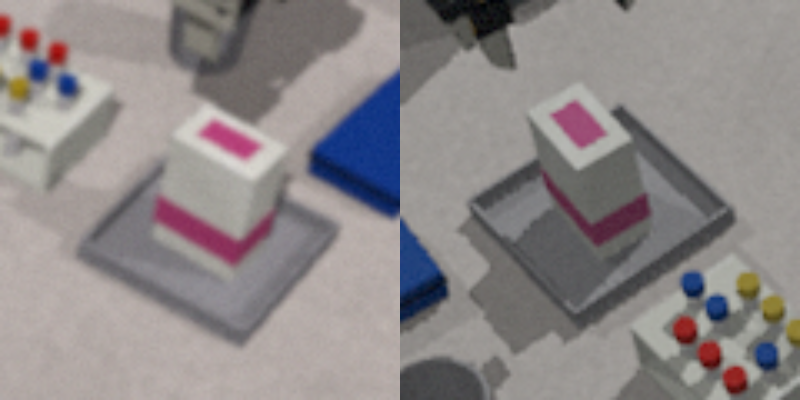

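View pics/w6.png

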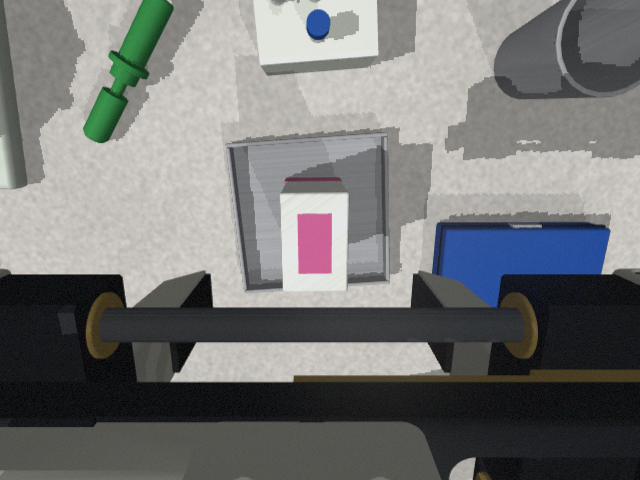

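```bash
python3 - <<'E'
from h import *
import pickle
E=ext('wrist',pickle.load(open('pics/w6.pkl','rb')))
print(np.mean([plane('wrist',p,.124,E) for p in [(281,192),(348,192),(347,291),(283,290)]],0),np.mean([plane('wrist',p,.022,E) for p in [(227,144),(387,133),(388,282),(246,291)]],0))
to([.47,-.1,.30],-4.6)
E
```

```text
[ 0.4053 -0.3051  0.124 ] [ 0.4042 -0.3043  0.022 ]
clock 11.13 tcp [ 0.4138 -0.3007  0.2353] yaw -1.65 w 0.0918 F [ 0.0085  0.0281 -0.0633] | tool mm [  49.8 -201.7  -66.7] n>=5.2 turn 2.95
```

Emit:
{"fn": "play_rows", "kwargs": {
  "plan": "1 5 -15 -15 0.5; 1 8 -36 -12 0.5; 1 8 -38 -12 0.5; 1 8 -38 -12 0.5; 1 8 -38 -10 0.5; 1 8 -38 -5 0.5; 1 8 -38 -5 0; 1 8 -38 0 0; 1 8 -38 0 0; 1 8 -38 0 0; 1 8 -25 0 0; 1 0 0 0 0"
}}

```text
clock: 12.13
tcp_pos: [0.5198, 0.0878, 0.2858]
tool_rot: [[0.995, -0.093, -0.043], [-0.094, -0.996, -0.001], [-0.043, 0.005, -0.999]]
wrist_force: [-0.8, 0.7, 0.3]
width: 0.092
```

Emit:
{"fn": "play_rows", "kwargs": {
  "plan": "1 0 0 0 0; 1 0 0 0 0"
}}

```text
clock: 12.3
tcp_pos: [0.5183, 0.0893, 0.2824]
tool_rot: [[0.995, -0.089, -0.049], [-0.089, -0.996, -0.002], [-0.049, 0.006, -0.999]]
wrist_force: [-0.5, -0.1, 0.3]
width: 0.0919
```

```bash
python3 - <<'E'
from h import *
snap('wrist','w7')
to([.50,.08,.30],-4.6)
E
```

```text
clock 12.35 tcp [0.5182 0.0886 0.2823] yaw -5.19 w 0.0919 F [-0.1518 -0.5468 -0.1452] | tool mm [-18.2  10.3 -16.7] n>=0.6 turn -0.59
```

View pics/w7.png

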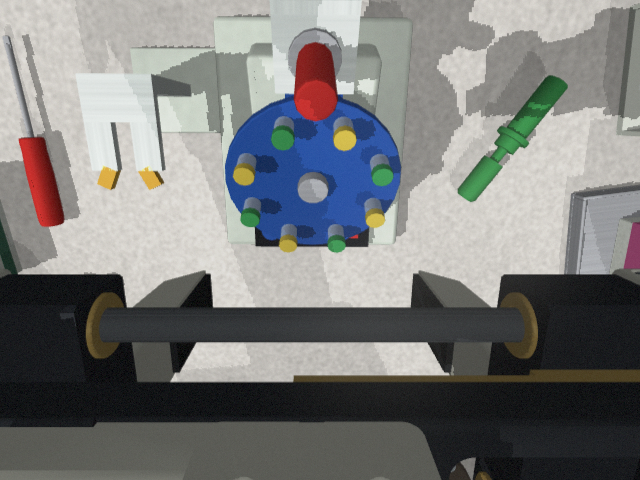

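```bash
python3 - <<'E'
from h import *
import pickle
E=ext('wrist',pickle.load(open('pics/w7.pkl','rb')))
E3=ext('wrist',pickle.load(open('pics/w3.pkl','rb')))
S=lambda p:(p[0]/4.4+280-.4,p[1]/4.28+160-.4)
D=lambda p:(p[0]/4+220-.4,p[1]/4+210-.4)
t=(316,99)
print('top',plane('wrist',t,.227,E), tri([ray('wrist',t,E),ray('scene',S((318,184))),ray('side',D((301,58)))]))
print('fl',plane('wrist',(315,54),.166,E), tri([ray('wrist',(315,54),E),ray('scene',S((343,278))),ray('side',D((275,110)))]))
for n,p in dict(slotend=(129,124),mL=(116,168),mR=(137,168),hub=(313,185)).items(): print(n,plane('wrist',p,.115 if n!='hub' else .11,E))
a=cv2.imread('pics/w7.png');cv2.imwrite('pics/w7z.png',cv2.resize(a[10:135,240:400],None,fx=4.5,fy=4.5,interpolation=cv2.INTER_CUBIC))
E
```

```text
top [0.6035 0.079  0.227 ] (array([0.604 , 0.0796, 0.2276]), [np.float64(0.0007813356374734814), np.float64(0.002803330464833914), np.float64(0.00202273356990357)])
fl [0.6339 0.0759 0.166 ] (array([0.6323, 0.0773, 0.1658]), [np.float64(0.0021261152839135824), np.float64(0.003195873677063337), np.float64(0.0035009870547866397)])
slotend [0.6025 0.2326 0.115 ]
mL [0.568  0.2524 0.115 ]
mR [0.5663 0.2345 0.115 ]
hub [0.5372 0.0853 0.11  ]
```

View pics/w7z.png

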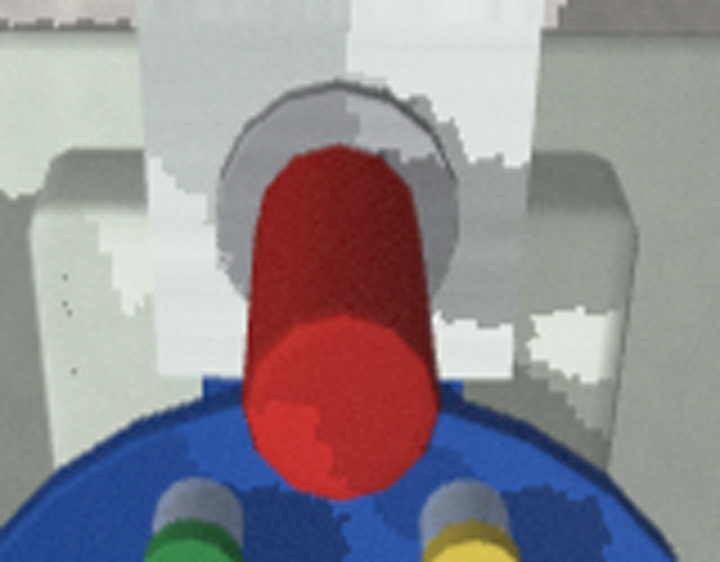

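Emit:
{"fn": "play_rows", "kwargs": {
  "plan": "1 15 0 2 -0.3; 1 25 0 0 0; 1 25 0 0 0; 1 18 0 0 0; 1 6 0 0 0; 1 0 0 0 0; 1 0 0 0 0"
}}

```text
clock: 12.93
tcp_pos: [0.6063, 0.0677, 0.2729]
tool_rot: [[0.994, -0.098, -0.056], [-0.099, -0.995, -0.008], [-0.055, 0.014, -0.998]]
wrist_force: [-0.8, -0.4, -0.4]
width: 0.0918
```

```bash
python3 - <<'E'
from h import *
to([.6139,.078,.1845],-4.6)
print(r.get_obs()["tool_rot"])
E
```

```text
clock 12.93 tcp [0.6063 0.0677 0.2729] yaw -5.69 w 0.0918 F [-0.7705 -0.3525 -0.3565] | tool mm [ 11.3 -12.2  87.8] n>=2.1 turn -1.09
[[ 0.9936 -0.0983 -0.0557]
 [-0.099  -0.9951 -0.0084]
 [-0.0546  0.0139 -0.9984]]
```

Emit:
{"fn": "play_rows", "kwargs": {
  "plan": "1 6 -7 0 -0.6; 1 5 -6 0 -0.6; 1 0 0 0 0; 1 0 0 15 0; 1 0 0 20 0; 1 0 0 15 0; 1 0 0 0 0; 1 0 0 0 0"
}}

```text
clock: 13.6
tcp_pos: [0.6139, 0.083, 0.2238]
tool_rot: [[0.996, -0.071, -0.053], [-0.071, -0.997, -0.007], [-0.052, 0.011, -0.999]]
wrist_force: [0.3, 0.0, 0.4]
width: 0.0921
```

```bash
python3 - <<'E'
from h import *
to([.6139,.078,.1845],-4.6)
print(r.get_obs()["tool_rot"])
E
```

```text
clock 13.60 tcp [0.6139 0.083  0.2238] yaw -4.10 w 0.0921 F [0.3081 0.0015 0.3851] | tool mm [ 2.4  4.5 39.3] n>=1.0 turn 0.50
[[ 0.9961 -0.0709 -0.0526]
 [-0.0713 -0.9974 -0.0073]
 [-0.052   0.011  -0.9986]]
```

Emit:
{"fn": "play_rows", "kwargs": {
  "plan": "1 0 3 4 0.3; 1 1 2 12 0.3; 1 1 0 12 0; 1 0 0 10 0; 1 0 0 4 0; 1 0 0 0 0; 1 0 0 0 0"
}}

```text
clock: 14.18
tcp_pos: [0.6141, 0.0776, 0.1802]
tool_rot: [[0.995, -0.082, -0.05], [-0.082, -0.997, -0.007], [-0.049, 0.011, -0.999]]
wrist_force: [-0.2, 0.2, 0.3]
width: 0.0918
```

```bash
python3 - <<'E'
from h import *
to([.6139,.078,.1845],-4.6)
print(r.get_obs()["tool_rot"])
snap('scene','c8');snap('side','s8')
a=cv2.imread('pics/s8.png')[180:300,220:340];b=cv2.imread('pics/c8.png')[130:250,290:410]
cv2.imwrite('pics/sc8.png',np.hstack([cv2.resize(a,(400,400)),cv2.resize(b,(400,400))]))
E
```

```text
clock 14.18 tcp [0.6141 0.0776 0.1802] yaw -4.73 w 0.0918 F [-0.2458  0.2216  0.2863] | tool mm [-0.5 -0.4 -4.3] n>=0.1 turn -0.13
[[ 0.9954 -0.082  -0.0496]
 [-0.0824 -0.9966 -0.0068]
 [-0.0488  0.0108 -0.9987]]
```

View pics/sc8.png

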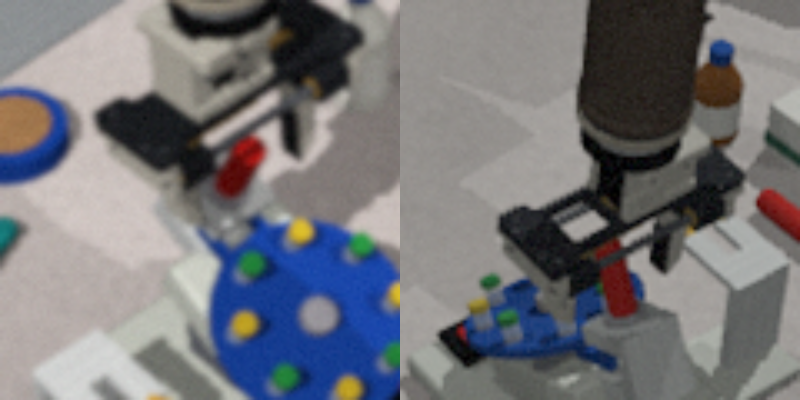

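Emit:
{"fn": "play_rows", "kwargs": {
  "plan": "-1 0 0 -2 0; -1 0 0 0 0; -1 0 0 0 0; -1 0 0 0 0; -1 0 0 0 0; -1 0 0 0 0; -1 0 0 0 0; -1 0 0 0 0; -1 0 0 0 0; -1 0 0 0 0; -1 0 0 0 0; -1 0 0 0 0",
  "newtons": 25
}}

```text
clock: 15.28
tcp_pos: [0.6155, 0.0781, 0.1849]
tool_rot: [[0.996, -0.082, -0.046], [-0.082, -0.997, -0.006], [-0.045, 0.01, -0.999]]
wrist_force: [-0.4, -0.4, 0.7]
width: 0.0235
```

```bash
python3 - <<'E'
from h import *
to([.6139,.078,.1845],-4.6)
R=r.get_obs()["tool_rot"];y=np.radians(-4.6);a=np.array([-.4384*np.cos(y),-.4384*np.sin(y),.8988]);print(R.T@a)
E
```

```text
clock 15.28 tcp [0.6155 0.0781 0.1849] yaw -4.72 w 0.0235 F [-0.387  -0.356   0.7231] | tool mm [-1.6  0.3  0.5] n>=0.0 turn -0.12
[-0.4784  0.0095 -0.8781]
```

Emit:
{"fn": "play_rows", "kwargs": {
  "plan": "-1 -2.9 0 -5.3 0; -1 -3.8 0 -7 0; -1 -4.8 0 -8.8 0; -1 -4.8 0 -8.8 0; -1 0 0 0 0"
}}

```text
clock: 15.7
tcp_pos: [0.5996, 0.0799, 0.2179]
tool_rot: [[0.996, -0.082, -0.045], [-0.082, -0.997, -0.006], [-0.045, 0.009, -0.999]]
wrist_force: [1.0, 0.6, -2.6]
width: 0.023
```

```bash
python3 - <<'E'
from h import *
o=r.get_obs();d=o["tcp_pos"]-np.array([.6155,.0781,.1849]);y=np.radians(-4.6);a=np.array([-.4384*np.cos(y),-.4384*np.sin(y),.8988]);print(d,d@a,d-a*(d@a),o["wrist_force"],o["width"],o["tool_rot"][:,2],o["tool_rot"].T@a)
E
```

```text
[-0.0159  0.0018  0.033 ] 0.03666059014766547 [0.0001 0.0005 0.    ] [ 0.9686  0.6213 -2.6342] 0.022957804423812893 [-0.0455 -0.0058 -0.9989] [-0.4783  0.0092 -0.8782]
```

Emit:
{"fn": "play_rows", "kwargs": {
  "plan": "-1 -4.8 0 -8.8 0; -1 -4.8 0 -8.8 0; -1 -4.8 0 -8.8 0; -1 -4.8 0 -8.8 0; -1 -4.8 0 -8.8 0; -1 -3 0 -8 0; -1 0 0 -5 0; -1 0 0 0 0"
}}

```text
clock: 16.37
tcp_pos: [0.5708, 0.0829, 0.2841]
tool_rot: [[0.996, -0.081, -0.046], [-0.081, -0.997, -0.006], [-0.045, 0.01, -0.999]]
wrist_force: [0.9, -0.5, -2.7]
width: 0.0235
```

```bash
python3 - <<'E'
from h import *
o=r.get_obs();d=o["tcp_pos"]-np.array([.6155,.0781,.1849]);y=np.radians(-4.6);a=np.array([-.4384*np.cos(y),-.4384*np.sin(y),.8988]);print(d,d@a,d-a*(d@a),o["wrist_force"],o["width"],o["tool_rot"])
snap('wrist','w9');snap('scene','c9');snap('side','s9')
a=cv2.imread('pics/s9.png')[160:320,210:370];b=cv2.imread('pics/c9.png')[110:270,270:430]
cv2.imwrite('pics/sc9.png',np.hstack([cv2.resize(a,(400,400)),cv2.resize(b,(400,400))]))
E
```

```text
[-0.0447  0.0048  0.0992] 0.10881152135489126 [0.0029 0.001  0.0014] [ 0.9244 -0.5159 -2.671 ] 0.02348475396933556 [[ 0.9957 -0.081  -0.0456]
 [-0.0813 -0.9967 -0.0062]
 [-0.0449  0.0099 -0.9989]]
```

View pics/sc9.png

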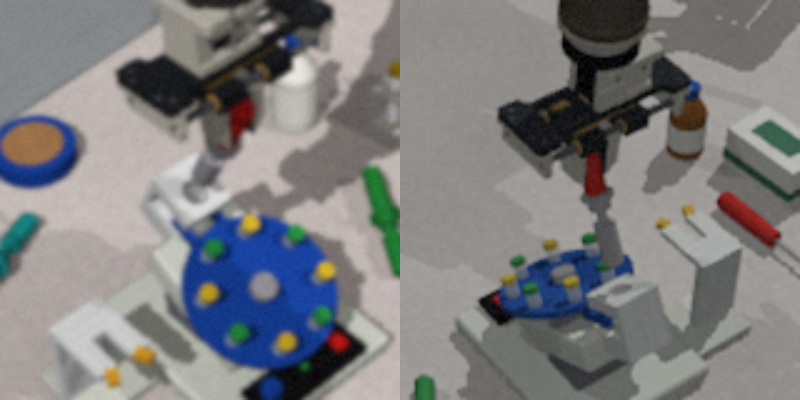

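View pics/w9.png

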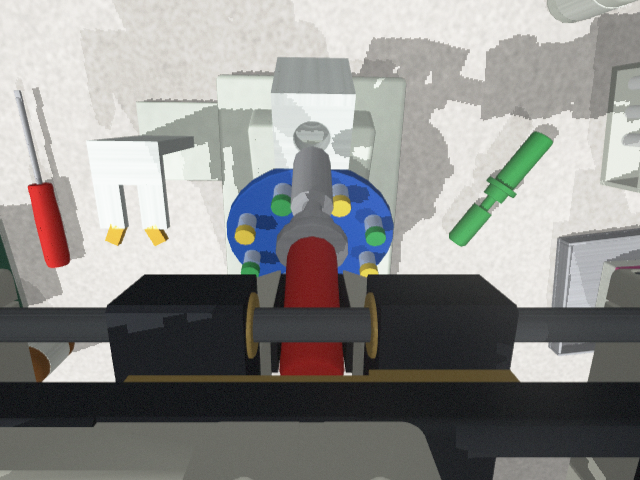

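```bash
python3 - <<'E'
from h import *
to([.465,.250,.284],-4.6)
print(plane('scene',(385,170),0))
E
```

```text
clock 16.52 tcp [0.5705 0.0826 0.2822] yaw -4.68 w 0.0236 F [-0.1646 -0.4268 -2.9993] | tool mm [-118.8 -158.3    2.2] n>=4.7 turn -0.08
[0.3976 0.4471 0.    ]
```

Emit:
{"fn": "play_rows", "kwargs": {
  "plan": "-1 -8 -10 0 0; -1 -15 -20 0 0; -1 -18 -24 0 0; -1 -18 -24 0 0; -1 -18 -24 0 0; -1 -16 -24 0 0; -1 -10 -12 0 0; -1 0 0 0 0; -1 0 0 0 0"
}}

```text
clock: 17.27
tcp_pos: [0.4704, 0.2362, 0.2791]
tool_rot: [[0.995, -0.083, -0.059], [-0.084, -0.996, -0.009], [-0.058, 0.014, -0.998]]
wrist_force: [0.6, -0.7, -3.2]
width: 0.0235
```

```bash
python3 - <<'E'
from h import *
to([.465,.250,.189],-4.6);print(r.get_obs()["tool_rot"][:,2])
E
```

```text
clock 17.27 tcp [0.4704 0.2362 0.2791] yaw -4.80 w 0.0235 F [ 0.5949 -0.7143 -3.2189] | tool mm [ -1.4 -14.5  90.1] n>=2.2 turn -0.20
[-0.0588 -0.0092 -0.9982]
```

Emit:
{"fn": "play_rows", "kwargs": {
  "plan": "-1 -1 -7 5 0; -1 -3 -6 15 0; -1 -1 -2 20 0; -1 0 0 20 0; -1 0 0 14 0; -1 0 0 6 0; -1 0 0 0 0; -1 0 0 0 0"
}}

```text
clock: 17.93
tcp_pos: [0.4651, 0.2482, 0.1928]
tool_rot: [[0.994, -0.093, -0.059], [-0.093, -0.996, -0.011], [-0.058, 0.016, -0.998]]
wrist_force: [0.5, 0.3, -1.6]
width: 0.0239
```

```bash
python3 - <<'E'
from h import *
to([.465,.250,.189],-4.6);print(r.get_obs()["tool_rot"][:,2])
snap('wrist','w10');snap('scene','c10');snap('side','s10')
a=cv2.imread('pics/s10.png')[220:380,200:360];b=cv2.imread('pics/c10.png')[110:270,290:450]
cv2.imwrite('pics/sc10.png',np.hstack([cv2.resize(a,(400,400)),cv2.resize(b,(400,400))]))
E
```

```text
clock 17.93 tcp [0.4651 0.2482 0.1928] yaw -5.37 w 0.0239 F [ 0.4871  0.3463 -1.6336] | tool mm [-0.  -1.9  3.8] n>=0.1 turn -0.77
[-0.0593 -0.0108 -0.9982]
```

View pics/sc10.png

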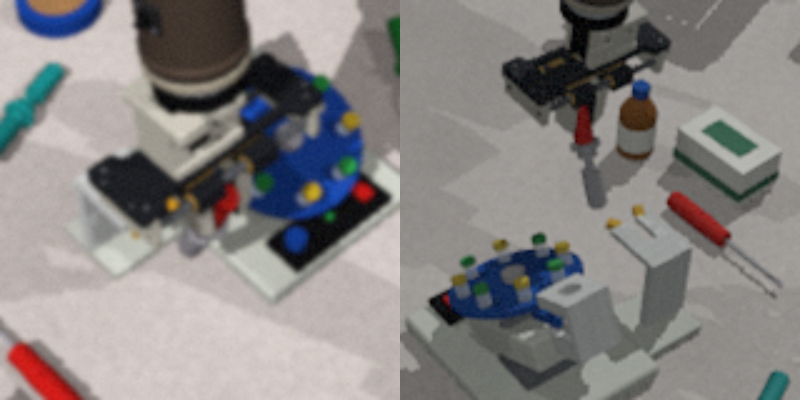

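View pics/w10.png

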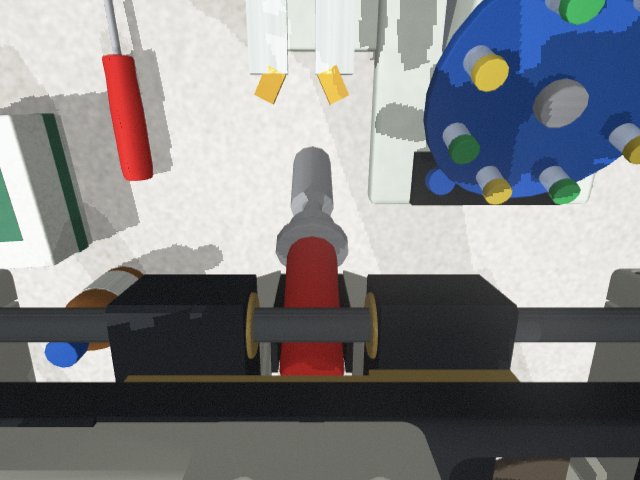

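Emit:
{"fn": "play_rows", "kwargs": {
  "plan": "-1 4 -2 2 -0.4; -1 8 -2 2 -0.4; -1 8 0 0 0; -1 5 0 0 0; -1 0 0 0 0; -1 0 0 0 0",
  "newtons": 10
}}

```text
clock: 18.58
tcp_pos: [0.4957, 0.2516, 0.1904]
tool_rot: [[0.996, -0.078, -0.052], [-0.078, -0.997, -0.007], [-0.052, 0.011, -0.999]]
wrist_force: [-0.4, -0.2, -3.3]
width: 0.0241
```

```bash
python3 - <<'E'
from h import *
to([.545,.2435,.189],-4.6);print(r.get_obs()["tool_rot"][:,2])
snap('wrist','w11')
E
```

```text
clock 18.58 tcp [0.4957 0.2516 0.1904] yaw -4.49 w 0.0241 F [-0.4032 -0.1811 -3.2935] | tool mm [49.8  4.3 -1.1] n>=1.2 turn 0.11
[-0.0524 -0.0072 -0.9986]
```

View pics/w11.png

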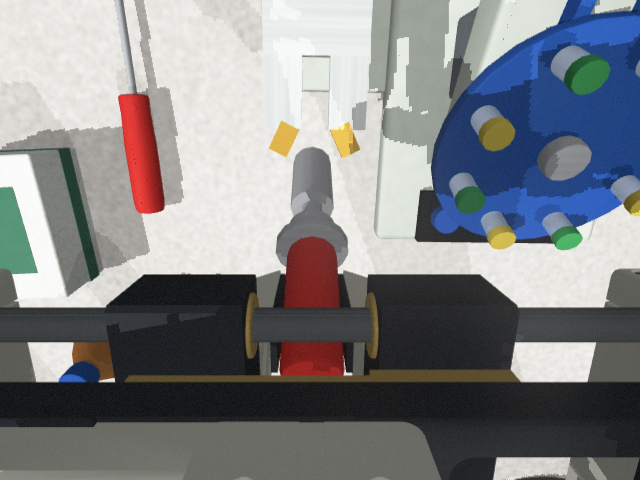

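Emit:
{"fn": "play_rows", "kwargs": {
  "plan": "-1 8 1 0 0; -1 8 1 0 0; -1 8 0 0 0; -1 6 0 0 0; -1 0 0 0 0"
}}

```text
clock: 19.05
tcp_pos: [0.5278, 0.2472, 0.1889]
tool_rot: [[0.996, -0.077, -0.053], [-0.078, -0.997, -0.007], [-0.052, 0.011, -0.999]]
wrist_force: [-0.6, 0.4, -2.9]
width: 0.0233
```

```bash
python3 - <<'E'
from h import *
to([.545,.2435,.189],-4.6);print(r.get_obs()["tool_rot"][:,2])
snap('wrist','w12')
E
```

```text
clock 19.05 tcp [0.5278 0.2472 0.1889] yaw -4.45 w 0.0233 F [-0.5584  0.4387 -2.9376] | tool mm [17.4  2.3 -1. ] n>=0.4 turn 0.15
[-0.0528 -0.0069 -0.9986]
```

View pics/w12.png

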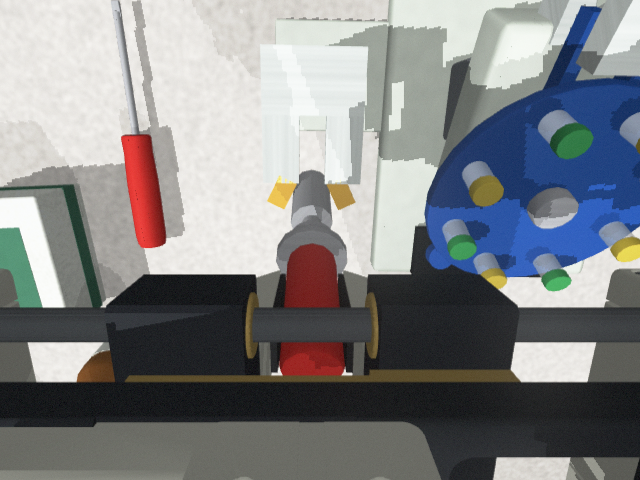

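Emit:
{"fn": "play_rows", "kwargs": {
  "plan": "-1 6 0 0 0; -1 6 0 0 0; -1 6 0 0 0; -1 4 0 0 0; -1 0 0 0 0"
}}

```text
clock: 19.52
tcp_pos: [0.5503, 0.2457, 0.1875]
tool_rot: [[0.996, -0.076, -0.055], [-0.076, -0.997, -0.007], [-0.054, 0.011, -0.998]]
wrist_force: [-1.6, 0.6, -1.7]
width: 0.0235
```

```bash
python3 - <<'E'
from h import *
to([.545,.2435,.189],-4.6);print(r.get_obs()["tool_rot"][:,2])
snap('wrist','w13');snap('scene','c13');snap('side','s13')
w=cv2.imread('pics/w13.png')[100:400,200:500]
a=cv2.imread('pics/s13.png')[220:380,200:360];b=cv2.imread('pics/c13.png')[110:270,290:450]
cv2.imwrite('pics/sc13.png',np.hstack([cv2.resize(x,(266,400) if 0 else (266,266)) for x in (a,b,w)]))
cv2.imwrite('pics/sc13.png',np.hstack([cv2.resize(b,(400,400)),cv2.resize(w,(400,400))]))
E
```

```text
clock 19.52 tcp [0.5503 0.2457 0.1875] yaw -4.39 w 0.0235 F [-1.6011  0.5861 -1.7043] | tool mm [-5.2  2.6 -1.1] n>=0.1 turn 0.21
[-0.0547 -0.0072 -0.9985]
```

View pics/sc13.png

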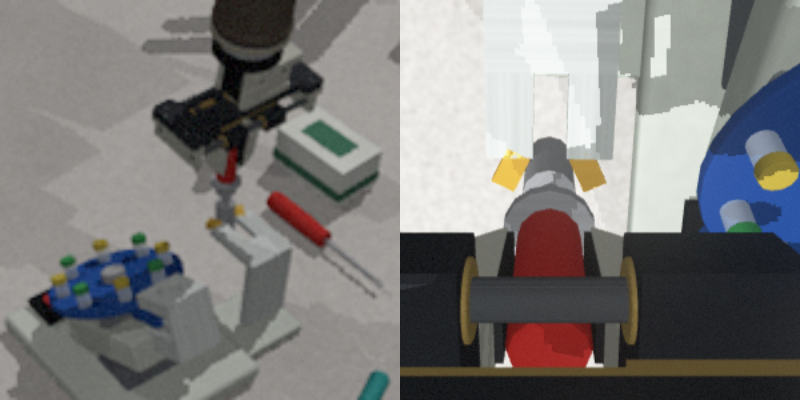

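```bash
python3 - <<'E'
from h import *
import pickle
def pred(f):
    o=pickle.load(open(f'pics/{f}.pkl','rb'));E=ext('wrist',o);R=o['tool_rot'];g=o['tcp_pos']-r.grip_point_offset*R[:,2]
    for th in [30,26,22,18,14,10,5,0]:
        t=np.radians(th);y=np.radians(-4.6);h=np.array([np.cos(y),np.sin(y),0]);a=-np.sin(t)*h+np.cos(t)*np.array([0,0,1]);e=np.cos(t)*h+np.sin(t)*np.array([0,0,1])
        foot=g-.122*a+.012*e; fl=g-.038*a+.018*e; top=g+.026*a+.012*e
        print(f,th,*[np.round(proj('wrist',x,E)) for x in (foot,fl,top)], foot[:2])
for f in ['w11','w12','w13']:pred(f)
E
```

```text
w11 30 [310. 124.] [311. 214.] [313. 360.] [0.5679 0.2461]
w11 26 [310. 136.] [311. 217.] [313. 355.] [0.5608 0.2466]
w11 22 [310. 147.] [311. 220.] [313. 350.] [0.5533 0.2472]
w11 18 [310. 159.] [311. 223.] [313. 344.] [0.5456 0.2478]
w11 14 [310. 170.] [311. 226.] [313. 339.] [0.5377 0.2485]
w11 10 [310. 182.] [311. 230.] [313. 333.] [0.5296 0.2491]
w11 5 [310. 196.] [311. 235.] [313. 325.] [0.5192 0.25  ]
w11 0 [310. 210.] [311. 240.] [313. 318.] [0.5087 0.2508]
w12 30 [310. 124.] [311. 214.] [313. 360.] [0.5999 0.2416]
w12 26 [310. 136.] [311. 217.] [313. 355.] [0.5928 0.2422]
w12 22 [310. 147.] [311. 220.] [313. 350.] [0.5854 0.2427]
w12 18 [310. 159.] [311. 223.] [313. 344.] [0.5777 0.2434]
w12 14 [310. 170.] [311. 226.] [313. 339.] [0.5698 0.244 ]
w12 10 [310. 182.] [311. 230.] [313. 333.] [0.5617 0.2447]
w12 5 [310. 196.] [311. 235.] [313. 325.] [0.5513 0.2455]
w12 0 [310. 210.] [311. 240.] [313. 318.] [0.5407 0.2463]
w13 30 [310. 124.] [311. 214.] [313. 360.] [0.6225 0.2401]
w13 26 [310. 135.] [311. 217.] [313. 355.] [0.6154 0.2407]
w13 22 [310. 147.] [311. 220.] [313. 350.] [0.6079 0.2413]
w13 18 [310. 159.] [311. 223.] [313. 344.] [0.6003 0.2419]
w13 14 [310. 170.] [311. 226.] [313. 339.] [0.5923 0.2425]
w13 10 [310. 181.] [311. 230.] [313. 333.] [0.5842 0.2432]
w13 5 [310. 196.] [311. 234.] [313. 326.] [0.5738 0.244 ]
w13 0 [310. 210.] [311. 240.] [313. 318.] [0.5633 0.2449]
```

Emit:
{"fn": "play_rows", "kwargs": {
  "plan": "-1 -5 0 0 0; -1 -10 0 0 0; -1 -10 0 0 0; -1 -10 0 0 0; -1 -3 0 0 0; -1 0 0 0 0; -1 0 0 0 0",
  "newtons": 20
}}

```text
clock: 20.25
tcp_pos: [0.5057, 0.2487, 0.1902]
tool_rot: [[0.996, -0.074, -0.054], [-0.074, -0.997, -0.009], [-0.053, 0.013, -0.999]]
wrist_force: [-0.7, 0.4, -2.2]
width: 0.0237
```

```bash
python3 - <<'E'
from h import *
to([.515,.2463,.156],-4.6);print(r.get_obs()["tool_rot"][:,2])
snap('wrist','w14');snap('scene','c14');snap('side','s14')
w=cv2.imread('pics/w14.png')[100:400,200:500]
a=cv2.imread('pics/s14.png')[220:380,200:360];b=cv2.imread('pics/c14.png')[150:230,330:410]
cv2.imwrite('pics/sc14.png',np.hstack([cv2.resize(b,(400,400),interpolation=cv2.INTER_CUBIC),cv2.resize(w,(400,400))]))
o=r.get_obs();g=o['tcp_pos']-r.grip_point_offset*o['tool_rot'][:,2]
for th in (0,10):
  a=np.array([-np.sin(np.radians(th)),0,np.cos(np.radians(th))])
  for s in (0,50,66,84): print(th,s,(np.array(proj('scene',g+(s-122)/1000*a))-[330,150])*5,(np.array(proj('wrist',g+(s-122)/1000*a,ext('wrist',o)))-[200,100])/.75)
E
```

```text
clock 20.25 tcp [0.5057 0.2487 0.1902] yaw -4.25 w 0.0237 F [-0.6619  0.4396 -2.2137] | tool mm [11.2  1.3 33.6] n>=0.9 turn 0.35
[-0.054  -0.0086 -0.9985]
0 0 [188.2582 220.2418] [146.0441 168.1601]
0 50 [193.6204 158.7811] [146.8587 200.0648]
0 66 [195.3868 138.5355] [147.1989 213.3899]
0 84 [197.4043 115.4116] [147.6473 230.9513]
10 0 [212.9632 236.0566] [142.9938 130.6595]
10 50 [208.5037 168.0296] [144.7091 174.1361]
10 66 [207.0403 145.7052] [145.4165 192.0642]
10 84 [205.3721 120.2577] [146.3407 215.4887]
```

View pics/sc14.png

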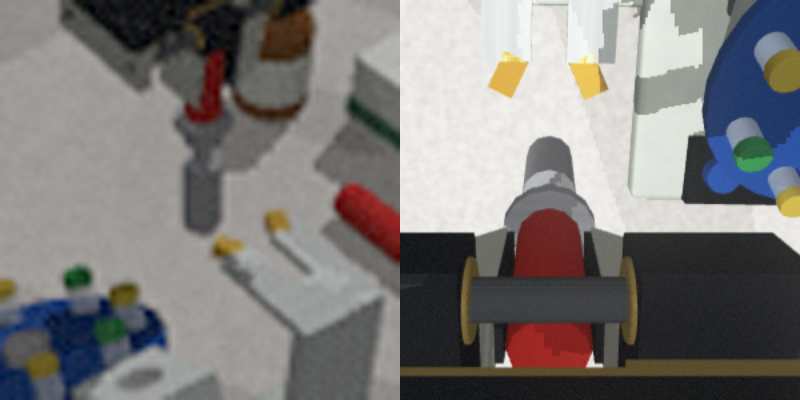

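Emit:
{"fn": "play_rows", "kwargs": {
  "plan": "-1 3 1 6 0; -1 3 0 10 0; -1 2 0 8 0; -1 0 0 4 0; -1 0 0 0 0; -1 0 0 0 0"
}}

```text
clock: 20.9
tcp_pos: [0.5149, 0.2454, 0.1567]
tool_rot: [[0.996, -0.077, -0.055], [-0.077, -0.997, -0.009], [-0.055, 0.013, -0.998]]
wrist_force: [0.5, 0.4, -2.9]
width: 0.0239
```

```bash
python3 - <<'E'
from h import *
to([.515,.2463,.157],-4.6);print(r.get_obs()["tool_rot"][:,2])
snap('wrist','w15');snap('scene','c15');snap('side','s15')
w=cv2.imread('pics/w15.png')[100:400,200:500]
b=cv2.imread('pics/c15.png')[150:230,330:410]
cv2.imwrite('pics/sc15.png',np.hstack([cv2.resize(b,(400,400),interpolation=cv2.INTER_CUBIC),cv2.resize(w,(400,400))]))
E
```

```text
clock 20.90 tcp [0.5149 0.2454 0.1567] yaw -4.44 w 0.0239 F [ 0.4994  0.4302 -2.9214] | tool mm [ 0.1 -0.9 -0.3] n>=0.0 turn 0.16
[-0.0554 -0.0092 -0.9984]
```

View pics/sc15.png

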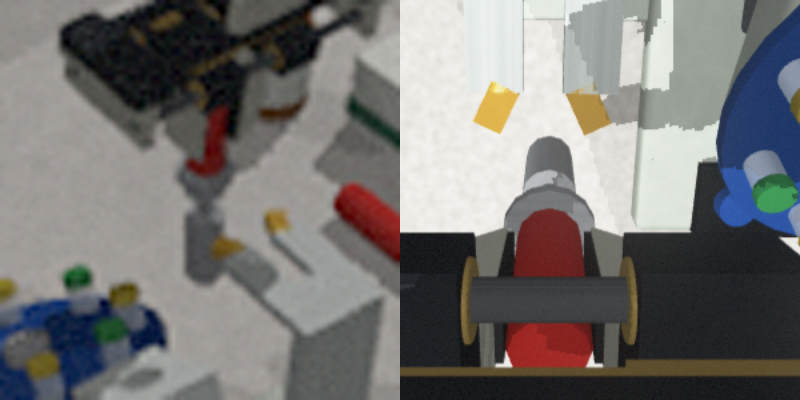

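```bash
python3 - <<'E'
from h import *
import pickle
a=cv2.imread('pics/c15.png')[175:215,355:395];cv2.imwrite('pics/z15.png',cv2.resize(a,(600,600),interpolation=cv2.INTER_CUBIC))
b=cv2.imread('pics/s15.png')[250:310,250:310];cv2.imwrite('pics/z15s.png',cv2.resize(b,(600,600),interpolation=cv2.INTER_CUBIC))
o=pickle.load(open('pics/c15.pkl','rb'));g=o['tcp_pos']-r.grip_point_offset*o['tool_rot'][:,2]
ax=np.array([-np.sin(np.radians(5)),0,np.cos(np.radians(5))])
for s in (0,50,66,78,84): p=np.array(proj('scene',g+(s-122)/1000*ax));print(s,(g+(s-122)/1000*ax)[2],(p-[355,175])*15)
E
```

```text
0 0.054014663304978644 [232.9907 457.5739]
50 0.10382439820956592 [234.5473 267.9027]
66 0.11976351337903385 [235.0589 205.5537]
78 0.1317178497561348 [235.4471 158.2485]
84 0.13769501794468525 [235.6427 134.4187]
```

View pics/z15.png

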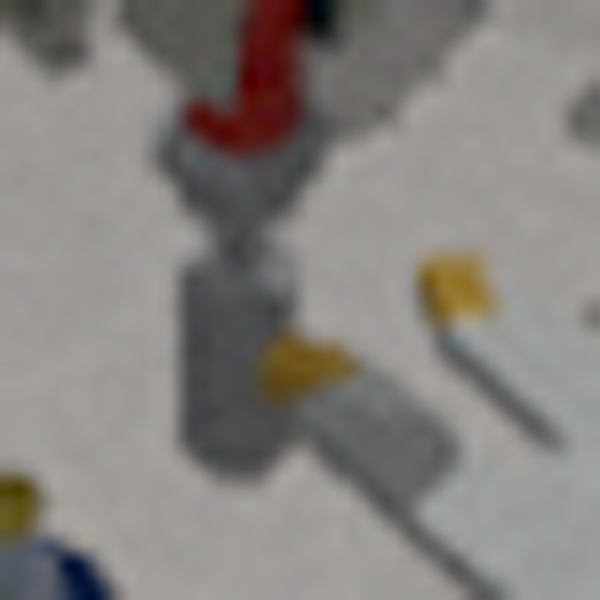

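View pics/z15s.png

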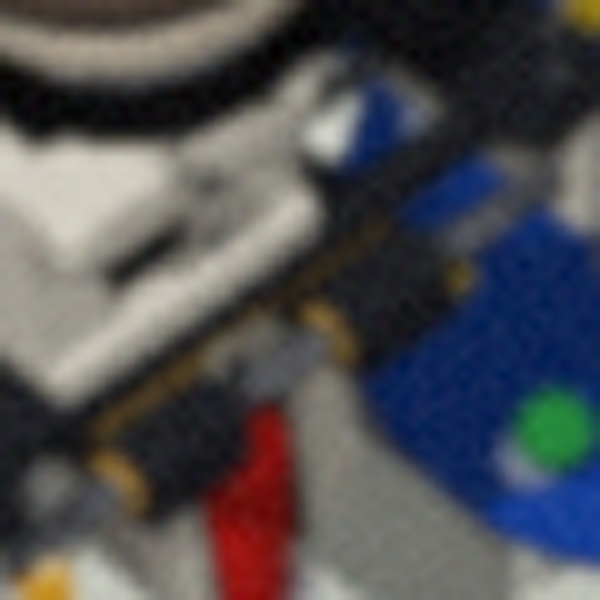

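```bash
python3 - <<'E'
from h import *
a=cv2.imread('pics/c15.png')[170:230,360:440];cv2.imwrite('pics/zz.png',cv2.resize(a,(800,600),interpolation=cv2.INTER_CUBIC))
for n,p in dict(end=(.6045,.2393,.115),yl=(.5519,.2715,.115),yr=(.5484,.2179,.115),mL=(.566,.2505,.115),mR=(.5656,.2344,.115)).items(): print(n,(np.array(proj('scene',p))-[360,170])*10)
E
```

```text
end [292.3949 355.5621]
yl [240.9359 213.5461]
yr [104.8179 288.6803]
mL [225.1732 269.7334]
mR [185.7666 293.6923]
```

View pics/zz.png

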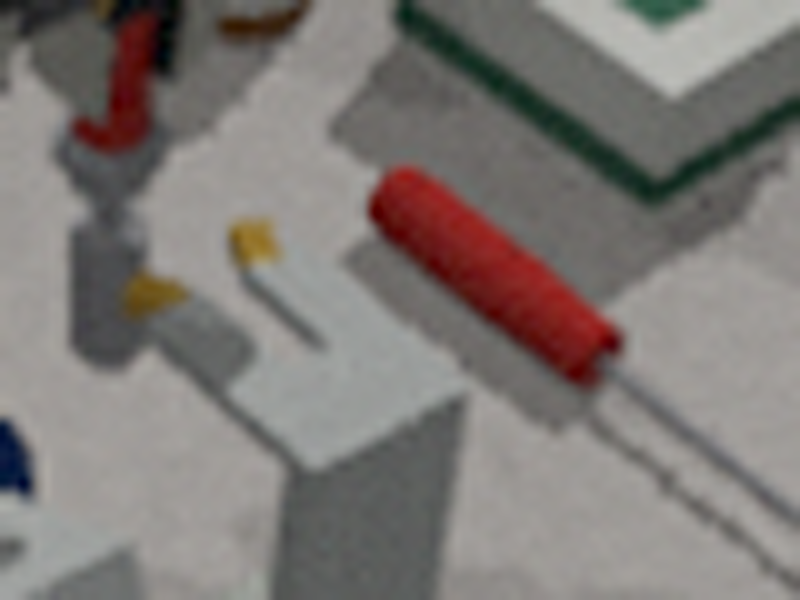

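Emit:
{"fn": "play_rows", "kwargs": {
  "plan": "-1 0 -2 4 0; -1 0 0 2 0; -1 0 0 0 0; -1 0 0 0 0"
}}

```text
clock: 21.38
tcp_pos: [0.5153, 0.2486, 0.1521]
tool_rot: [[0.996, -0.076, -0.052], [-0.077, -0.997, -0.008], [-0.052, 0.011, -0.999]]
wrist_force: [0.0, -0.3, -2.2]
width: 0.0239
```

```bash
python3 - <<'E'
from h import *
to([.596,.240,.1525],-4.6);print(r.get_obs()["tool_rot"][:,2])
E
```

```text
clock 21.38 tcp [0.5153 0.2486 0.1521] yaw -4.40 w 0.0239 F [ 0.0338 -0.3204 -2.1956] | tool mm [81.   2.5 -4.6] n>=1.9 turn 0.20
[-0.0523 -0.0075 -0.9986]
```

Emit:
{"fn": "play_rows", "kwargs": {
  "plan": "-1 6 0.8 -0.3 0; -1 8 0.8 -0.4 0; -1 8 0 -0.4 0; -1 6 0 -0.3 0; -1 0 0 0 0; -1 0 0 0 0"
}}

```text
clock: 21.88
tcp_pos: [0.5474, 0.2441, 0.1525]
tool_rot: [[0.996, -0.077, -0.051], [-0.077, -0.997, -0.007], [-0.05, 0.011, -0.999]]
wrist_force: [-1.4, 0.5, -3.1]
width: 0.0237
```

```bash
python3 - <<'E'
from h import *
to([.596,.240,.1525],-4.6);print(r.get_obs()["tool_rot"][:,2])
snap('wrist','w16');snap('scene','c16')
w=cv2.imread('pics/w16.png')[100:400,200:500]
b=cv2.imread('pics/c16.png')[165:225,350:410]
cv2.imwrite('pics/sc16.png',np.hstack([cv2.resize(b,(400,400),interpolation=cv2.INTER_CUBIC),cv2.resize(w,(400,400))]))
E
```

```text
clock 21.88 tcp [0.5474 0.2441 0.1525] yaw -4.45 w 0.0237 F [-1.3735  0.4865 -3.0646] | tool mm [48.7  0.4 -2.5] n>=1.2 turn 0.15
[-0.0508 -0.0073 -0.9987]
```

View pics/sc16.png

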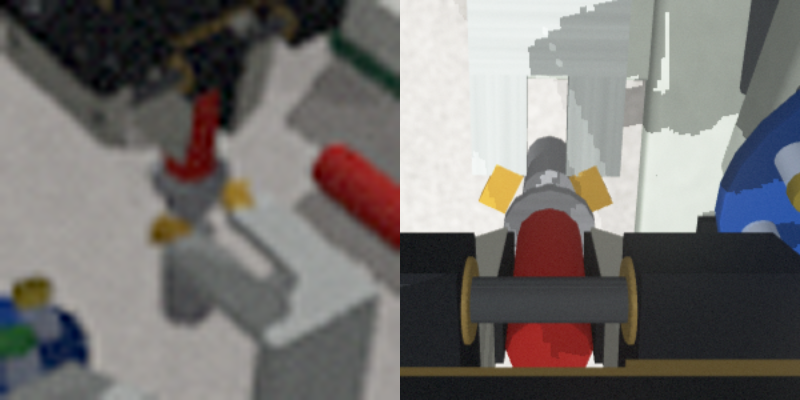

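Emit:
{"fn": "play_rows", "kwargs": {
  "plan": "-1 6 0 -0.3 0; -1 7 0 -0.4 0; -1 7 0 -0.4 0; -1 0 0 0 0"
}}

```text
clock: 22.32
tcp_pos: [0.5678, 0.243, 0.1529]
tool_rot: [[0.996, -0.075, -0.052], [-0.076, -0.997, -0.007], [-0.051, 0.011, -0.999]]
wrist_force: [0.8, -0.7, -0.8]
width: 0.0234
```

```bash
python3 - <<'E'
from h import *
to([.596,.240,.1525],-4.6);print(r.get_obs()["tool_rot"][:,2])
snap('wrist','w17');snap('scene','c17')
w=cv2.imread('pics/w17.png')[100:400,200:500]
b=cv2.imread('pics/c17.png')[165:225,350:410]
cv2.imwrite('pics/sc17.png',np.hstack([cv2.resize(b,(400,400),interpolation=cv2.INTER_CUBIC),cv2.resize(w,(400,400))]))
E
```

```text
clock 22.32 tcp [0.5678 0.243  0.1529] yaw -4.35 w 0.0234 F [ 0.7791 -0.7039 -0.7628] | tool mm [28.4  0.9 -1. ] n>=0.7 turn 0.25
[-0.0515 -0.0074 -0.9986]
```

View pics/sc17.png

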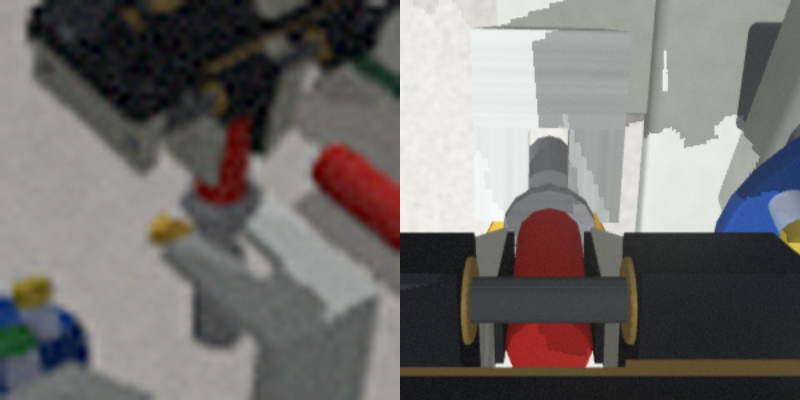

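Emit:
{"fn": "play_rows", "kwargs": {
  "plan": "-1 6 0 -0.4 0; -1 7 0.3 -0.4 0; -1 6 0.3 -0.3 0; -1 4 0 -0.2 0; -1 0 0 0 0; -1 0 0 0 0"
}}

```text
clock: 22.92
tcp_pos: [0.5916, 0.241, 0.153]
tool_rot: [[0.996, -0.074, -0.053], [-0.075, -0.997, -0.007], [-0.052, 0.011, -0.999]]
wrist_force: [-2.5, -0.4, 1.2]
width: 0.0237
```

```bash
python3 - <<'E'
from h import *
to([.596,.240,.1525],-4.6);print(r.get_obs()["tool_rot"][:,2])
snap('wrist','w18');snap('scene','c18')
w=cv2.imread('pics/w18.png')[100:400,200:500]
b=cv2.imread('pics/c18.png')[165:225,350:410]
cv2.imwrite('pics/sc18.png',np.hstack([cv2.resize(b,(400,400),interpolation=cv2.INTER_CUBIC),cv2.resize(w,(400,400))]))
E
```

```text
clock 22.92 tcp [0.5916 0.241  0.153 ] yaw -4.29 w 0.0237 F [-2.5461 -0.3747  1.2054] | tool mm [4.5 0.7 0.3] n>=0.1 turn 0.31
[-0.0529 -0.0073 -0.9986]
```

View pics/sc18.png

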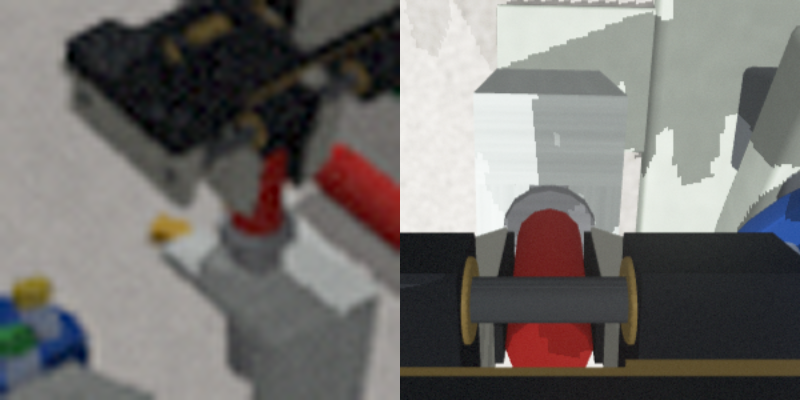

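Emit:
{"fn": "play_rows", "kwargs": {
  "plan": "-1 2 0 3 0; -1 0 0 3 0; -1 0 0 2 0; -1 0 0 0 0; -1 0 0 0 0"
}}

```text
clock: 23.43
tcp_pos: [0.5954, 0.2408, 0.1526]
tool_rot: [[0.996, -0.075, -0.044], [-0.075, -0.997, -0.006], [-0.043, 0.01, -0.999]]
wrist_force: [0.0, 0.3, -3.4]
width: 0.0235
```

```bash
python3 - <<'E'
from h import *
to([.596,.240,.1525],-4.6)
E
```

```text
clock 23.43 tcp [0.5954 0.2408 0.1526] yaw -4.31 w 0.0235 F [ 0.0094  0.2938 -3.44  ] | tool mm [0.6 0.8 0.1] n>=0.0 turn 0.29
```

Emit:
{"fn": "play_rows", "kwargs": {
  "plan": "-1 0 0 5 0; -1 0 0 5 0; -1 0 0 0 0; -1 0 0 0 0"
}}

```text
clock: 23.77
tcp_pos: [0.6002, 0.2405, 0.149]
tool_rot: [[0.997, -0.077, -0.031], [-0.077, -0.997, -0.005], [-0.03, 0.007, -1.0]]
wrist_force: [-1.1, -0.4, -3.6]
width: 0.0237
```

```bash
python3 - <<'E'
from h import *
to([.596,.240,.1525],-4.6)
snap('wrist','w19');snap('scene','c19')
w=cv2.imread('pics/w19.png')[100:400,200:500]
b=cv2.imread('pics/c19.png')[165:225,350:410]
cv2.imwrite('pics/sc19.png',np.hstack([cv2.resize(b,(400,400),interpolation=cv2.INTER_CUBIC),cv2.resize(w,(400,400))]))
E
```

```text
clock 23.77 tcp [0.6002 0.2405 0.149 ] yaw -4.40 w 0.0237 F [-1.1318 -0.3982 -3.5737] | tool mm [-4.2  0.8 -3.4] n>=0.1 turn 0.20
```

View pics/sc19.png

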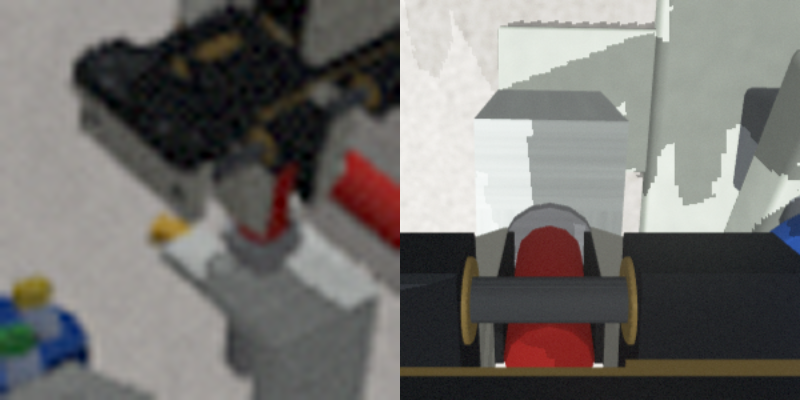

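Emit:
{"fn": "play_rows", "kwargs": {
  "plan": "-1 -5 0 1 0; -1 -2 0 1 0; -1 0 0 0 0; -1 0 0 0 0"
}}

```text
clock: 24.2
tcp_pos: [0.5963, 0.2408, 0.1482]
tool_rot: [[0.997, -0.078, -0.024], [-0.078, -0.997, -0.004], [-0.023, 0.005, -1.0]]
wrist_force: [-0.5, -0.5, 1.5]
width: 0.024
```

```bash
python3 - <<'E'
from h import *
to([.596,.240,.1525],-4.6)
snap('wrist','w20');snap('scene','c20')
w=cv2.imread('pics/w20.png')[100:400,200:500]
b=cv2.imread('pics/c20.png')[165:225,350:410]
cv2.imwrite('pics/sc20.png',np.hstack([cv2.resize(b,(400,400),interpolation=cv2.INTER_CUBIC),cv2.resize(w,(400,400))]))
E
```

```text
clock 24.20 tcp [0.5963 0.2408 0.1482] yaw -4.49 w 0.0240 F [-0.4678 -0.452   1.4837] | tool mm [-0.3  0.8 -4.3] n>=0.1 turn 0.11
```

View pics/sc20.png

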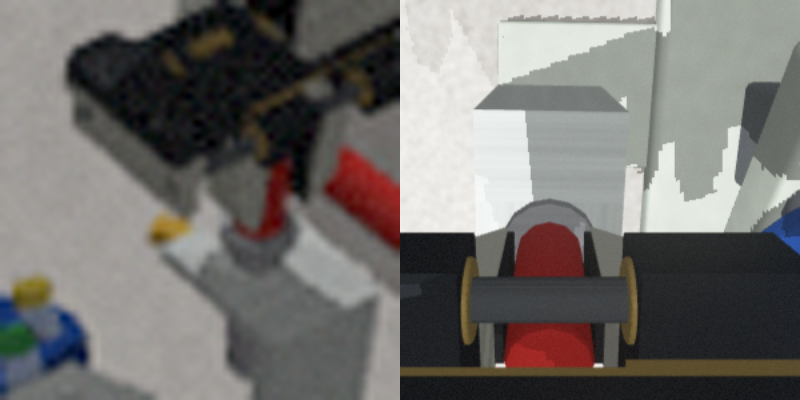

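Emit:
{"fn": "play_rows", "kwargs": {
  "plan": "-0.3 0 0 0 0; -0.2 0 0 0 0; 0 0 0 0 0; 0.3 0 0 0 0; 0.5 0 0 0 0; 0.5 0 0 0 0; 0.5 0 0 0 0",
  "newtons": 5
}}

```text
clock: 24.88
tcp_pos: [0.5946, 0.2416, 0.1464]
tool_rot: [[0.997, -0.077, -0.028], [-0.077, -0.997, -0.004], [-0.027, 0.006, -1.0]]
wrist_force: [-0.1, 0.2, 0.0]
width: 0.0654
```

```bash
python3 - <<'E'
from h import *
to([.596,.240,.25],-4.6)
snap('wrist','w21');snap('scene','c21')
w=cv2.imread('pics/w21.png')[100:400,200:500]
b=cv2.imread('pics/c21.png')[165:225,350:410]
cv2.imwrite('pics/sc21.png',np.hstack([cv2.resize(b,(400,400),interpolation=cv2.INTER_CUBIC),cv2.resize(w,(400,400))]))
E
```

```text
clock 24.88 tcp [0.5946 0.2416 0.1464] yaw -4.41 w 0.0654 F [-0.1324  0.2406  0.0122] | tool mm [  -1.3    2.1 -103.6] n>=2.5 turn 0.19
```

View pics/sc21.png

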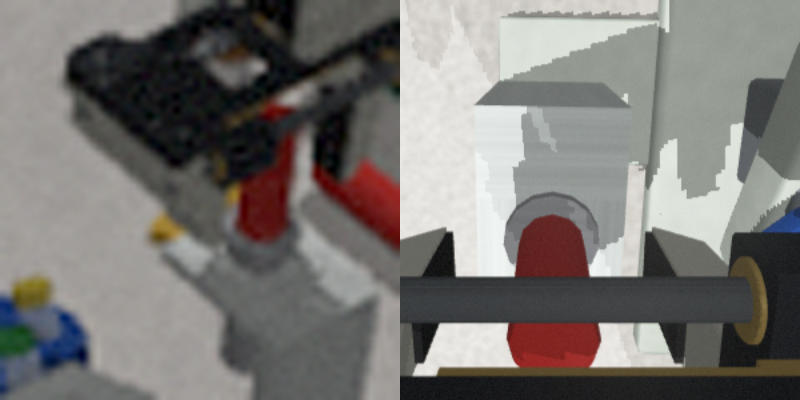

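Released and upright. Retract straight up, then back.

Emit:
{"fn": "play_rows", "kwargs": {
  "plan": "1 0 0 0 0; 1 0 0 -8 0; 1 0 0 -15 0; 1 0 0 -25 0; 1 0 0 -30 0; 1 0 0 -30 0; 1 0 0 -20 0; 1 0 0 0 0"
}}

```text
clock: 25.65
tcp_pos: [0.597, 0.2415, 0.2816]
tool_rot: [[0.997, -0.076, -0.031], [-0.076, -0.997, -0.005], [-0.031, 0.007, -1.0]]
wrist_force: [0.5, -0.5, 0.8]
width: 0.0919
```

Emit:
{"fn": "play_rows", "kwargs": {
  "plan": "1 -15 0 -5 0; 1 -25 0 -5 0; 1 -30 0 0 0; 1 -25 0 0 0; 1 -10 0 0 0; 1 0 0 0 0; 1 0 0 0 0"
}}

```text
clock: 26.23
tcp_pos: [0.4902, 0.2494, 0.2978]
tool_rot: [[0.997, -0.078, -0.026], [-0.078, -0.997, -0.003], [-0.025, 0.005, -1.0]]
wrist_force: [1.3, 0.3, -0.1]
width: 0.0919
```

```bash
python3 - <<'E'
from h import *
to([.596,.240,.25],-4.6)
snap('wrist','w22');snap('scene','c22');snap('side','s22')
E
```

```text
clock 26.23 tcp [0.4902 0.2494 0.2978] yaw -4.48 w 0.0919 F [ 1.2542  0.3456 -0.0515] | tool mm [107.4   0.9  45.1] n>=2.8 turn 0.12
```

View pics/w22.png

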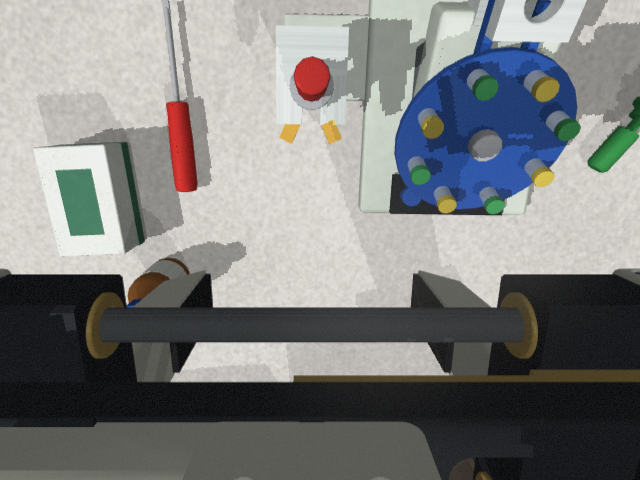

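View pics/c22.png

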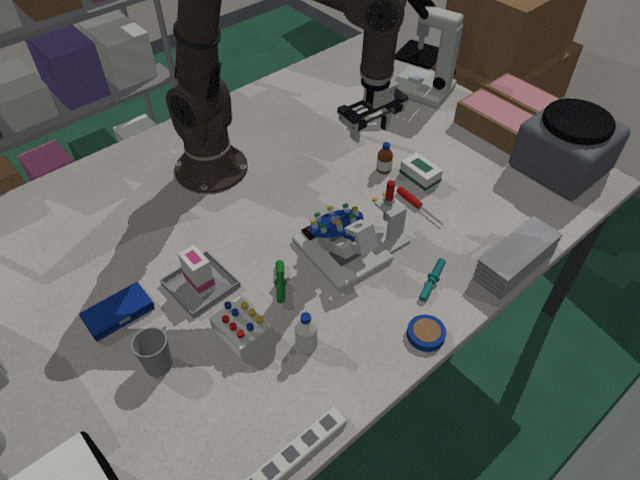

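View pics/s22.png

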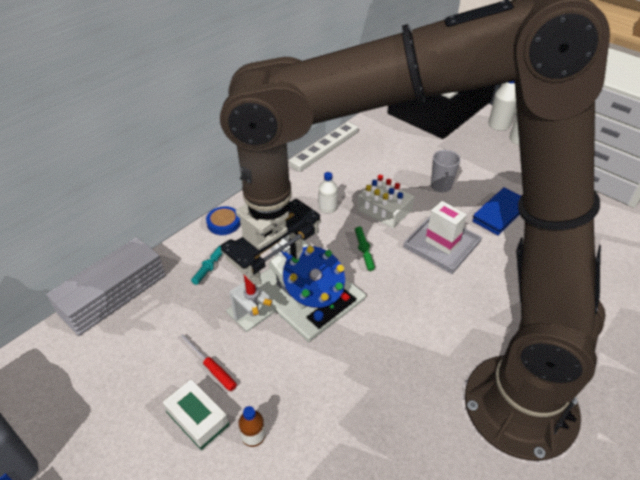

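```bash
python3 - <<'E'
from h import *
import pickle
E=ext('wrist',pickle.load(open('pics/w22.pkl','rb')))
W=cv2.imread('pics/w22.png');cv2.imwrite('pics/f.png',np.hstack([cv2.resize(W[20:150,250:380],(400,400),interpolation=cv2.INTER_CUBIC),cv2.resize(cv2.imread('pics/c22.png')[170:220,365:415],(400,400),interpolation=cv2.INTER_CUBIC)]))
for s,rad in ((148,.012),(84,.018)):
  for x in (.5965,.599): print(s,x,proj('wrist',(x,.240,.115+(s-66)/1000),E),proj('wrist',(x+rad,.240,.115+(s-66)/1000),E))
print(plane('wrist',(312,76),.197,E))
E
```

```text
148 0.5965 (np.float64(312.48896059330474), np.float64(71.64594913235382)) (np.float64(311.0137053697104), np.float64(51.057909981199174))
148 0.599 (np.float64(312.1851045720436), np.float64(67.40546276634234)) (np.float64(310.7009580301384), np.float64(46.69334013013241))
84 0.5965 (np.float64(311.8964149122831), np.float64(82.8953861780125)) (np.float64(310.12351826122966), np.float64(58.49182018183191))
84 0.599 (np.float64(311.653799521626), np.float64(79.55583409861063)) (np.float64(309.8724113650906), np.float64(55.03538423651955))
[0.594  0.2405 0.197 ]
```

View pics/f.png

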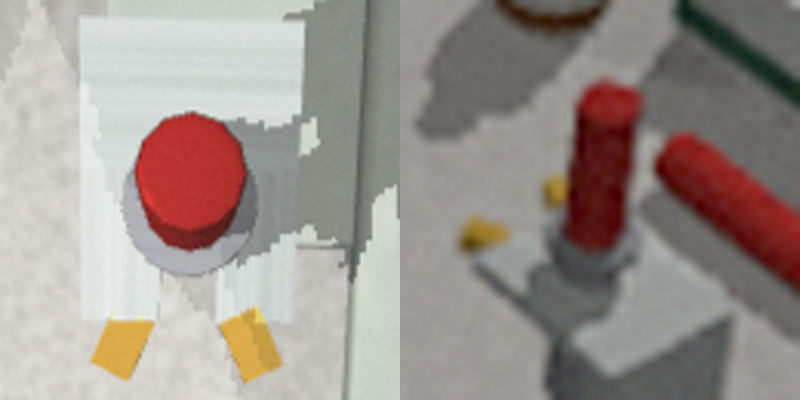

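```bash
python3 - <<'E'
from h import *
import pickle
E=ext('wrist',pickle.load(open('pics/w22.pkl','rb')))
print(tri([ray('wrist',(311.7,75.9),E),ray('scene',(391.2,183))]))
print(r.get_obs()['wrist_force'])
ticket.sign_off()
E
```

```text
(array([0.5959, 0.2422, 0.1954]), [np.float64(0.002251845824385434), np.float64(0.002251845824385364)])
[-0.2228 -0.8587 -0.9305]
the job is handed in; nothing more can be done
```

The carton is standing in the tray and the lock pin is parked in the notch. I handed the job in at about 26 s of the 64 s allowed. Sign-off returned no verdict.

**Carton:** I gripped it across its 52 mm side and set it down upright. Its measured centre is (0.405, -0.305), about 1 mm from the tray centre.

**Pin:** I drew it about 109 mm along the slanting bore. To bring it upright in the grip, I pushed its shank gently against the notch's flared mouth. I then slid the neck to the back of the slot, let the pin down until the plate carried it, released it and backed the arm clear.

**Last checks:**
- **Upright and seated:** In the wrist view the handle top lies over the flange within about 1 px of an upright pin. It sits about 2 mm short of the seat along the slot.
- **Height:** The handle top triangulates to 195.4 mm, against 197 mm expected for a pin hanging by its shoulder.
- **Bystanders:** They look unmoved in the final pictures, but I did not measure them.

**What disagreed:**
- **View mismatch:** The scene and wrist cameras differed by about 2 mm per ray.
- **Carton lowering:** The fingers slid about 8 mm down the carton as it touched down, with no clear rise in the force reading.
- **Pin height in the grip:** It sat about 4 mm higher than I had calculated. I spotted this in the images and corrected it before inserting the pin.
- **Tool tilt:** The tool drifted up to about 3° from vertical during the moves.

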